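# Tap a tapered suspension rod into a pendulum bob and weigh it

## Robot

A 6-joint arm with a two-finger parallel gripper is mounted at the origin on the work surface. World frame = base frame: x ahead of the robot, y to its left, z up, the work surface at z = 0. Lengths are in m, angles in rad, forces in N, time in s.
With the tool pointing down it reaches from about 0.375 to 0.975 m from the base axis. Payload 3.8 kg.
Tool frame: the origin (TCP) lies between the finger pads; the fingertips stand 17 mm ahead of it and the grasp point (between the pads) lies 2 mm behind it; y points along the fingers, z is the direction in which the jaws open and shut, and the axes are right-handed (so a half turn about y gives the same grasp; the last joint's range is limited). The gripper opens to 85 mm and grips with 20 to 120 N. Pads are 22 mm wide; open, the fingers measure 114 mm over their backs; the gripper's body (76 mm by 85 mm) begins 54 mm behind the grasp point. The pads swing forward as they close: fully open they stand 13 mm farther back than shut.
Start: joints at [1.291, 0.264, 1.604, -0, 1.274, -0.037], TCP at [0.162, 0.655, 0.248] pointing down, gripper open.
Joint ranges: [-2.63, 2.63], [-0.94, 2.18], [0.31, 2.57], [-1.31, 4.45], [0, 2.66], [-2.55, 2.55]. Speed limits (rad/s): [2.57, 2.57, 3.14, 3.14, 3.14, 3.14].

## Interface

Orientations are given as a rotation vector (axis times angle).
In Python, from workcell import bot, eyes, nets gives the robot as it stands. The module is installed in compiled form; this text tells all that it offers.
- The arm moves only by the tool jog_arm, never from a script. Its arguments are lists of equal length, an entry for each row: "turn": the turn, a rotation vector about the tool's x, y, z in rad, a list of three; "slide": the shift along the tool's x, y, z in mm, a list of three; "grip": the opening in per cent of the stroke, from 0 (shut) to 100 (fully open). A call has 1 to 5 rows; each row shifts and turns the commanded pose from where the row before left it, along the tool's axes as they then stand; what a row does not reach is not made up. A row lasts 1/10 s, in which the tool goes at most 50 mm and 8.59 degrees, less where a joint would pass 70% of its speed; a pose out of reach is approached as far as the arm can. A call with a gripper value outside its range is refused whole. The fingers move at their own pace and stop on an object; "newtons" is the grip in N (left out, the last holds). Time passes only in rows, so rows that do not move let the fingers close. It gives the time, the measured TCP pose, the force and the opening at its end, in the units of the state.
- bot.read_state(): the state, without advancing time (a new reading comes with each control period).
- eyes.read_camera(name): name is "scene" or "side" or "wrist"; returns a dict with "img" (480x640x3 uint8, red, green, blue), "depth" (480x640 float32, m along the optical axis (not along the pixel's ray), 0 where there is no reading), "intrinsics" (3x3 intrinsics, pixels), "distortion" ([k1, k2, p1, p2, k3] as OpenCV has them; the pictures are not rectified), "position" and "rotation" of the camera in the world. Camera axes: x right, y down, z forward; pixel columns grow to the right and rows downward; lengths in m; the calibration is good to about 2 mm. A picture is of the moment at which its call begins.
- bot.finish_job(): hands the job in, once; it reports no verdict.
Trained networks look in a picture, given as the dict that the camera call returned (one of the last four; its "shot" number tells which), for a name from the list of things; names that differ only in an ending like _2 or _b are one class to them, and where a whole thing is asked for, a point or a joint stands for the part that bears it (a point fixed in the world has none). Each returns a list of dicts, best first, with "conf" (0 to 1); they miss things now and then, are a little off and sometimes report something else, mostly with a low value. They report only what shows in the picture. A call takes as long as a camera call.
- nets.search_frame(thing, picture): "xyz" ([x, y, z] in m, in the coordinates of the camera as it stood for that picture, good to about 4 mm: the middle of the surface that is visible of it).
The state is a dict: "time": time; "q": joint angles; "joint_vel": joint speeds; "joint_torque": joint torques, N m; "tool_pos": TCP position; "tcp_rot": TCP orientation; "wrist_force": force on the tool from outside, world axes, zero at the start; "torque": the same for the moment, N m; "width": opening from 0.0 (shut) to 1.0 (fully open).
Only numpy, scipy, OpenCV 4.12 (cv2) and the standard library are available. Lean on these libraries where they do the work, as an engineer would, in place of code of your own. Each camera call takes 0.05 s, during which the arm holds its last target.

## Task

Assemble the pendulum: stand the red-capped rod, tapered end down, in the socket of the black bob that sits on its rubber pad, let go, and only then drive it fully home with the little mallet, tapping gently on the red cap until the rod's collar sits on top of the bob, without ever hitting hard. Stand or lay the mallet back on the bench, then lift the bob by its rod, held by the taper alone, and set it down gently, upright, near the middle of the balance pan. Leave everything else where it is.

Things in the scene. Friction and masses are not known exactly. Their poses are not given: they have to be found in the camera images.
- rod_grip (a point): Red-capped steel rod to be fitted (loose, 120 g, 93 mm long), upright in either hole of the rack at the start. This point is on the axis of its round stem, 18 mm in diameter, at the height to grip; z along the rod to the cap. The stem runs 25 mm up from here, its top 14 mm being the red cap with a flat end, and 30 mm down to a collar, 30 mm wide and 5 mm high.
- rod_collar (a point): Centre of the underside of that rod's collar, 35 mm below rod_grip and 60 mm below the cap's flat end; z along the rod to the cap. Below it is the tapered shank, 33 mm long: 16 mm diameter at the collar, 10 mm near the tip, with a 3 mm chamfer to 6 mm at the tip.
- bob_top (a point): Black pendulum bob (loose, about 300 g, upright cylinder, 52 mm diameter, 46 mm high) on the cradle's pad. This point: centre of its top face, the socket's mouth; z up its axis. The mouth is 19 mm wide; 3 mm down begin four spring leaves of a brass split bush, tapered like the shank, 13 mm apart at their top: the tip finds its way in when within about 2 mm.
- bob_center (a point): Centre of the same bob, 23 mm below its top. How the fit feels: set in by hand and let go, the rod stands with its collar about 10 mm above the bob. The push that drives it grows with depth and ends at 8 to 21 N (friction varies); then the collar meets the bob and the push climbs steeply. Growing taps or a growing push both work. Home, it takes a pull of at least 6 N to draw out.
- cradle: Fixed green plate, 100 x 100 x 10 mm, with a steel ring (70 mm outer, 60 mm inner diameter, top 28 mm above the bench) round the black rubber pad under the bob; origin: centre of its underside. The pad's top is 20 mm above the bench at rest and springy: it gives by several mm under a push, so bob and rod sink together and come back.
- mallet: The mallet's own frame: origin at the centre of the face on which it stands, z up along the head, handle towards -x.
- mallet_center (a point): Small mallet (loose, about 260 g), standing on one face of its head: an upright cylinder, 32 mm diameter, 60 mm high, brass with white plastic faces. This point is the head's centre. A wooden 13 mm handle runs level from mid-head along the mallet's -x, to 119 mm from the head's axis. Grip the head from above, across the handle's direction, and tap with its lower face.
- rack: Fixed wooden rack, 70 x 170 x 45 mm, with two holes (22 mm wide, 39 mm deep) at y = +45 and -45 mm of its own frame, in which two rods stand with their collars on its top; the origin is at the centre of its underside.
- pan (a point): Balance: fixed white box 190 x 170 mm with a round steel pan of 120 mm diameter on top. This point is the centre of the pan's top face, 65 mm above the bench (the box itself is 54 mm high); it yields by a millimetre or so under load.
- spare_rod_grip (a point): The other rod in the rack, brass with a blue cap and a straight shank, otherwise of the same sizes; not to be moved. The point on its stem, as for the other.
- weight_a: Steel disc weight, 48 mm in diameter, 12 mm high, lying flat (origin centre of underside). Leave alone.
- weight_b: Steel disc weight, 38 mm in diameter, 12 mm high, lying flat (origin centre of underside). Leave alone.
- instrument_box: Dark instrument box 150 x 100 x 65 mm (origin centre of underside). Leave alone.
- weight_tray: Clear plastic tray 120 x 90 x 30 mm (origin centre of underside). Leave alone.
- marker: Purple marker pen lying flat, 130 mm long along its x, 12 mm thick (origin centre of underside). Leave alone.
- calculator: Grey calculator 150 x 78 x 14 mm (origin centre of underside). Leave alone.
- bob: The bob's own frame: origin at the centre of its underside, z up its axis.
- rod: The rod's own frame: origin at the very tip of its shank, z along it towards the cap.
- balance: The balance's own frame: origin at the centre of its underside on the bench; the pan's centre is 20 mm along its +x.

How it is judged:
By the outcome, as a careful person would: the job done as asked, in the order asked, and still so for the second after the job is handed in, with the robot touching nothing.
It also fails if it takes over 72 s, if anything falls off the work surface, if the arm or the gripper's body presses on something with over 40 N, if the wrist force passes 120 N, or if a joint passes its speed limit or range.

## Working session

There is one attempt and no reset: what is moved stays moved. The work goes in short steps, Python scripts to look and compute and a tool call to move; the robot and the scene stay as the last step left them, time stands still between calls to the robot, and variables do not carry over. Pictures are saved under pics/ and viewed, and the job is handed in when it is done.

Besides the shell and the picture viewer there is one more tool, called after ">>>" as name(argument=value, ...) on one line, values as JSON. jog_arm: Moves the arm, as the interface text tells. Its arguments: {"type":"object","properties":{"turn":{"type":"array"},"slide":{"type":"array"},"grip":{"type":"array"},"newtons":{"type":"number"}},"required":["turn","slide","grip"]}

```bash
mkdir -p pics
cat > h.py <<'E'
import numpy as np, cv2
from workcell import bot, eyes, nets
from scipy.spatial.transform import Rotation as R
def shot(n,save=None):
    p=eyes.read_camera(n)
    if save: cv2.imwrite('pics/'+save+'.png',p['img'][:,:,::-1])
    return p
def rot(p):
    r=np.array(p['rotation'],float)
    return r if r.shape==(3,3) else R.from_rotvec(r).as_matrix()
def w(p,c): return rot(p)@np.array(c)+np.array(p['position'])
def cloud(p):
    K=np.array(p['intrinsics']);d=p['depth'];h,wd=d.shape
    u,v=np.meshgrid(np.arange(wd),np.arange(h))
    pts=np.stack([u,v],-1).reshape(-1,1,2).astype(np.float64)
    n=cv2.undistortPoints(pts,K,np.array(p['distortion'],float)).reshape(h,wd,2)
    c=np.dstack([n[...,0]*d,n[...,1]*d,d])
    W=c@rot(p).T+np.array(p['position'])
    W[d<=0]=np.nan
    return W
def find(p,t,k=2):
    for r in nets.search_frame(t,p)[:k]: print(t,round(r['conf'],2),np.round(w(p,r['xyz']),4))
def st():
    s=bot.read_state(); print('t',s['time'],'pos',np.round(s['tool_pos'],4),'rv',np.round(s['tcp_rot'],4),'F',np.round(s['wrist_force'],2),'w',s['width'],'q',np.round(s['q'],3))
    print(np.round(R.from_rotvec(s['tcp_rot']).as_matrix(),4)); return s
E
python3 - <<'E'
from h import *
st()
for n in ['scene','side']:
    p=shot(n,n+'0'); np.savez('pics/'+n+'0.npz',**{k:v for k,v in p.items()})
    print(n,np.round(p['position'],3))
    for t in ['rod_grip','bob_top','mallet_center','rack','pan','spare_rod_grip','cradle','mallet','weight_a','instrument_box','marker','calculator','weight_tray']: find(p,t)
print(bot.read_state()['time'])
E
```

```text
t 0.0 pos [0.1621 0.6545 0.247 ] rv [-1.5646  0.191  -0.1904] F [ 0.47  0.16 -0.45] w 1.0038787717906168 q [ 1.291  0.265  1.605 -0.     1.274 -0.037]
[[ 9.707e-01 -6.000e-04  2.404e-01]
 [-2.404e-01 -2.200e-03  9.707e-01]
 [-1.000e-04 -1.000e+00 -2.300e-03]]
scene [1.151 0.929 0.832]
rod_grip 0.62 [0.5235 0.2516 0.0756]
rod_grip 0.45 [0.7901 0.0592 0.0616]
bob_top 0.69 [0.53   0.0667 0.0577]
mallet_center 0.59 [ 0.4583 -0.1093  0.0338]
mallet_center 0.49 [0.524  0.2569 0.0772]
rack 0.79 [0.5405 0.3184 0.0445]
pan 0.96 [ 0.6618 -0.2775  0.053 ]
pan 0.41 [ 0.3498 -0.3847  0.0153]
spare_rod_grip 0.87 [0.5254 0.3457 0.0745]
spare_rod_grip 0.67 [ 0.6589 -0.2725  0.0514]
cradle 0.67 [0.5444 0.0812 0.0062]
cradle 0.6 [ 0.4577 -0.1092  0.0337]
weight_a 0.7 [0.371  0.1968 0.0118]
weight_a 0.53 [0.3802 0.2689 0.0131]
instrument_box 0.81 [0.7882 0.0571 0.0618]
marker 0.79 [ 0.8026 -0.0957  0.0107]
marker 0.19 [0.3735 0.1946 0.0109]
calculator 0.92 [ 0.3513 -0.3827  0.0174]
weight_tray 0.98 [0.7361 0.2475 0.008 ]
side [ 0.169 -0.733  0.93 ]
rod_grip 0.65 [0.5242 0.2431 0.0772]
bob_top 0.85 [0.5167 0.0356 0.0603]
bob_top 0.36 [0.5191 0.3293 0.0726]
mallet_center 0.9 [ 0.446  -0.1258  0.0384]
mallet_center 0.2 [0.7394 0.2575 0.009 ]
rack 0.88 [0.5069 0.2583 0.0434]
pan 0.64 [ 0.628  -0.3375  0.0541]
spare_rod_grip 0.47 [0.5187 0.3325 0.0699]
cradle 0.85 [0.5089 0.0253 0.0129]
cradle 0.53 [0.5204 0.039  0.0606]
mallet 0.74 [0.5066 0.0253 0.0118]
mallet 0.6 [ 0.4503 -0.1273  0.0348]
weight_a 0.66 [0.3743 0.2621 0.0177]
weight_a 0.61 [0.369  0.1806 0.0071]
instrument_box 0.76 [0.7671 0.0043 0.0681]
instrument_box 0.69 [0.5044 0.0256 0.0128]
marker 0.64 [ 0.781  -0.1004  0.0092]
calculator 0.97 [ 0.337  -0.4049  0.0145]
weight_tray 0.65 [0.7375 0.259  0.012 ]
weight_tray 0.53 [0.5252 0.2393 0.0775]
1.4
```

View pictures.

View pics/scene0.png

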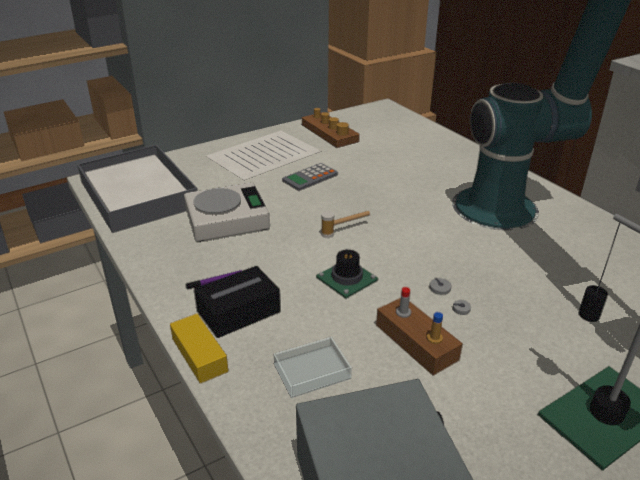

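View pics/side0.png

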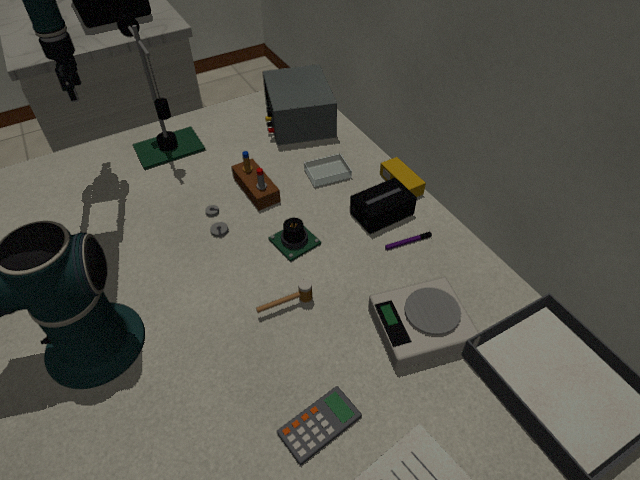

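```bash
cat > m.py <<'E'
from h import *
for n in ['scene','side']:
    p=dict(np.load(f'pics/{n}0.npz',allow_pickle=True)); W=cloud(p)
    def rep(name,c,r,z0,z1):
        m=(np.hypot(W[...,0]-c[0],W[...,1]-c[1])<r)&(W[...,2]>z0)&(W[...,2]<z1)
        P=W[m]
        if len(P)<4: print(n,name,len(P)); return
        x,y=P[:,0],P[:,1]
        (cx,cy),rad=cv2.minEnclosingCircle(P[:,:2].astype(np.float32))
        print(n,name,len(P),'mean',np.round(P.mean(0),4),'circ',np.round([cx,cy,rad],4),'zmed',np.round(np.median(P[:,2]),4),'x',np.round(np.percentile(x,[2,98]),4),'y',np.round(np.percentile(y,[2,98]),4))
    rep('redcap',(0.52,0.247),.03,0.095,.125)
    rep('redstem',(0.52,0.247),.03,0.055,.125)
    rep('blue',(0.52,0.335),.03,0.095,.125)
    rep('bobtop',(0.525,0.05),.05,0.06,.08)
    rep('ring',(0.525,0.05),.06,0.023,.034)
    rep('mallet',(0.452,-.118),.03,0.054,.07)
    rep('handle',(0.37,-.14),.09,0.02,.045)
    rep('pan',(0.645,-.31),.09,0.0605,.075)
    rep('box',(0.6,-.31),.17,0.045,.075)
    # plate corners
    rep('rack',(0.52,0.29),.11,0.038,.052)
E
python3 m.py
```

```text
scene redcap 76 mean [0.5237 0.2532 0.1022] circ [0.5241 0.2502 0.012 ] zmed 0.103 x [0.514  0.5311] y [0.2428 0.2601]
scene redstem 221 mean [0.5252 0.2546 0.0844] circ [0.5241 0.2502 0.012 ] zmed 0.0857 x [0.5152 0.5316] y [0.2443 0.2606]
scene blue 90 mean [0.5214 0.3416 0.1031] circ [0.5191 0.3403 0.0111] zmed 0.1044 x [0.5124 0.5285] y [0.3319 0.3481]
scene bobtop 273 mean [0.5231 0.0569 0.0648] circ [0.5215 0.0561 0.0292] zmed 0.0651 x [0.4987 0.5466] y [0.0317 0.0795]
scene ring 219 mean [0.5333 0.0684 0.0275] circ [0.5234 0.0563 0.036 ] zmed 0.0271 x [0.4925 0.5567] y [0.0271 0.0894]
scene mallet 88 mean [ 0.4603 -0.121   0.0588] circ [ 0.46   -0.1226  0.0197] zmed 0.0588 x [0.4463 0.4745] y [-0.1384 -0.1065]
scene handle 199 mean [ 0.396  -0.1144  0.0323] circ [ 0.3976 -0.1105  0.0566] zmed 0.0327 x [0.3424 0.452 ] y [-0.124  -0.1072]
scene pan 926 mean [ 0.6644 -0.3219  0.0645] circ [ 0.6431 -0.3183  0.0811] zmed 0.0645 x [0.6096 0.7187] y [-0.3787 -0.268 ]
scene box 2760 mean [ 0.6529 -0.3074  0.0571] circ [ 0.6416 -0.3307  0.1341] zmed 0.0551 x [0.5538 0.7422] y [-0.4204 
[... 648 characters left out ...]
irc [0.5215 0.0494 0.0357] zmed 0.0276 x [0.4904 0.5551] y [0.0155 0.0739]
side mallet 140 mean [ 0.4603 -0.1275  0.0595] circ [ 0.4605 -0.1259  0.0169] zmed 0.0594 x [0.446  0.4753] y [-0.1419 -0.1114]
side handle 320 mean [ 0.4029 -0.1253  0.0336] circ [ 0.4012 -0.1266  0.06  ] zmed 0.0341 x [0.3437 0.4577] y [-0.141  -0.1146]
side pan 2042 mean [ 0.6632 -0.3303  0.066 ] circ [ 0.6446 -0.328   0.0809] zmed 0.0661 x [0.6094 0.7185] y [-0.3826 -0.2753]
side box 6038 mean [ 0.6384 -0.3343  0.0586] circ [ 0.6416 -0.3343  0.1309] zmed 0.0564 x [0.5461 0.7357] y [-0.4239 -0.2395]
side rack 842 mean [0.5176 0.2816 0.0452] circ [0.521  0.2913 0.0933] zmed 0.0453 x [0.4855 0.5561] y [0.2071 0.3732]
```

Run:
```python
from h import *
for n,pts in [('scene',[(610,405),(592,305),(620,222),(636,360),(580,410),(360,440),(600,150)]),('side',[(167,140),(162,108),(130,28),(150,70),(70,90),(300,95),(140,150),(200,145)])]:
    p=dict(np.load(f'pics/{n}0.npz',allow_pickle=True)); W=cloud(p)
    for u,v in pts: print(n,u,v,np.round(W[v,u],3))
    m=(W[...,2]>0.008)&(W[...,2]<.6)&(W[...,1]>.42)&(W[...,0]<.6)&(W[...,0]>-.3)
    vs,us=np.where(m);P=W[m]
    H,ex,ey=np.histogram2d(P[:,0],P[:,1],bins=[np.arange(-.3,.61,.1),np.arange(.4,1.1,.1)]);print(H.astype(int))
    # mallet handle
    for (a,b) in [(.345,.44)]:
        m=(W[...,0]>a)&(W[...,0]<b)&(abs(W[...,1]+.12)<.04)&(W[...,2]>.025)&(W[...,2]<.045)
        P=W[m]; print('handle',len(P),np.polyfit(P[:,0],P[:,1],1))
        x=P[:,0]
        for lo in np.arange(.345,.44,.02):
            Q=P[(x>lo)&(x<lo+.02)]; print(lo,Q[:,1].min(),Q[:,1].max(),Q[:,2].max())
```

```text
scene 610 405 [0.375 0.629 0.046]
scene 592 305 [0.373 0.539 0.203]
scene 620 222 [0.363 0.535 0.358]
scene 636 360 [ 0.188  0.569 -0.   ]
scene 580 410 [0.396 0.593 0.012]
scene 360 440 [0.813 0.505 0.13 ]
scene 600 150 [-0.896 -0.263 -0.159]
[[   0    0    0    0    0    0]
 [   0    0    0    0    0    0]
 [   0    0    0    0    0    0]
 [   0    0    0    0    0    0]
 [   0    0    0    0    0    0]
 [   0  275  266    0    0    0]
 [   0 1935 2705    0    0    0]
 [   0  730 1646    0    0    0]
 [   0    0    0    0    0    0]]
handle 166 [-0.08315569 -0.08181876]
0.345 -0.1227652425311978 -0.101479152267965 0.038900156181183365
0.365 -0.1240789683192709 -0.10769178444815353 0.03960888103698079
0.385 -0.1252030998502549 -0.10838932127011014 0.03692367247343675
0.405 -0.1251521480533886 -0.10991077226817936 0.03805427159262098
0.42500000000000004 -0.12402163913730413 -0.11224736133378665 0.037597223275763314
side 167 140 [0.36  0.599 0.046]
side 162 108 [0.358 0.513 0.207]
side 130 28 [0.36  0.698 0.365]
side 150 70 [0.433 1.039 0.066]
side 70 90 [0.151 0.601 0.282]
side 300 95 [0.779 0.491 0.133]
side 140 150 [0.276 0.642 0.012]
side 200 145 [0.452 0.57  0.011]
[[   0    0    0    0    0    0]
 [   0    0    0    0    0    0]
 [   0    0    0    0    0    0]
 [   0    0    0    0    0    0]
 [   0  250 2340   37    0    0]
 [   0  137  213    0    0    0]
 [   0  851  786  332    0    0]
 [   0  192  286    0    0    0]
 [   0    1    0    0    0    0]]
handle 240 [-0.07244468 -0.09464451]
0.345 -0.1266995463458892 -0.11120261373296958 0.03876105878979952
0.365 -0.12672239991128165 -0.11433286949538102 0.038944580492999314
0.385 -0.1282153111015908 -0.11631825519899985 0.03841902505300965
0.405 -0.13019508085177933 -0.11662349874263778 0.03967792723562846
0.42500000000000004 -0.13024311782022524 -0.11847082884694271 0.037962586174645985
```

>>> jog_arm(turn=[[0, -0.1214, 0], [0, -0.1214, 0], [0, 0, 0], [0, 0, 0], [0, 0, 0]], slide=[[0, 0, 0], [0, 0, 0], [-12, 0, -45], [-12, 0, -45], [-12, 0, -45]], grip=[100, 100, 100, 100, 100])

```text
time: 1.9
tool_pos: [0.1259, 0.5188, 0.2477]
tcp_rot: [-1.572, 0.0, 0.0]
wrist_force: [-0.0, 0.1, 0.6]
width: 0.998
```

>>> jog_arm(turn=[[0, 0, 0], [0, 0, 0], [0, 0, 0], [0, 0, 0], [0, 0, 0]], slide=[[-8, 0, -41], [-8, 0, -41], [37, 0, -30], [37, 0, -30], [37, 0, -30]], grip=[100, 100, 100, 100, 100])

```text
time: 2.4
tool_pos: [0.2218, 0.3471, 0.2488]
tcp_rot: [-1.569, -0.003, 0.001]
wrist_force: [0.5, 0.9, -0.7]
width: 0.997
```

>>> jog_arm(turn=[[0, 0, 0], [0, 0, 0], [0, 0, 0], [0, 0, 0], [0, 0, 0]], slide=[[37, 0, -30], [37, 0, -30], [37, 0, -30], [37, 0, -30], [37, 0, -2]], grip=[100, 100, 100, 100, 100])

```text
time: 2.9
tool_pos: [0.4075, 0.2231, 0.2487]
tcp_rot: [-1.572, 0.002, -0.003]
wrist_force: [0.6, 0.6, 0.5]
width: 0.994
```

>>> jog_arm(turn=[[0, 0, 0], [0, 0, 0], [0, 0, 0], [0, 0, 0]], slide=[[39, 0, 8], [38, 0, 8], [38, 0, 9], [0, 0, 0]], grip=[100, 100, 100, 100])

```text
time: 3.3
tool_pos: [0.5253, 0.2517, 0.2477]
tcp_rot: [-1.571, -0.0, -0.002]
wrist_force: [0.3, -0.0, 0.7]
width: 1.002
```

Run:
```python
from h import *
st()
p=shot('wrist','w1'); np.savez('pics/w1.npz',**p)
print(np.round(p['position'],4)); print(np.round(rot(p),3))
W=cloud(p)
m=(W[...,2]>.03)&(W[...,2]<.125)
for name,c in [('red',(.523,.2485)),('blue',(.52,.338))]:
    q=m&(np.hypot(W[...,0]-c[0],W[...,1]-c[1])<.03)&(W[...,2]>.095)
    if q.sum(): P=W[q]; print(name,q.sum(),P.mean(0),P.min(0),P.max(0))
```

```text
t 3.3 pos [0.5253 0.2517 0.2477] rv [-1.5705e+00 -1.0000e-04 -2.4000e-03] F [ 0.34 -0.    0.71] w 1.001964879705212 q [ 0.404  0.09   1.809 -0.     1.242 -1.165]
[[ 1.0e+00  1.6e-03  1.4e-03]
 [-1.4e-03  3.0e-04  1.0e+00]
 [ 1.6e-03 -1.0e+00  3.0e-04]]
[0.4479 0.2508 0.3734]
[[ 0.003  0.953  0.304]
 [ 1.    -0.003  0.001]
 [ 0.001  0.304 -0.953]]
red 397 [0.52206176 0.24797069 0.10440981] [0.5141313  0.23906757 0.09513861] [0.53181841 0.2568702  0.1078318 ]
blue 425 [0.51869635 0.33592073 0.10419575] [0.51071956 0.32796428 0.09500251] [0.52832043 0.34578515 0.10723231]
```

View pics/w1.png

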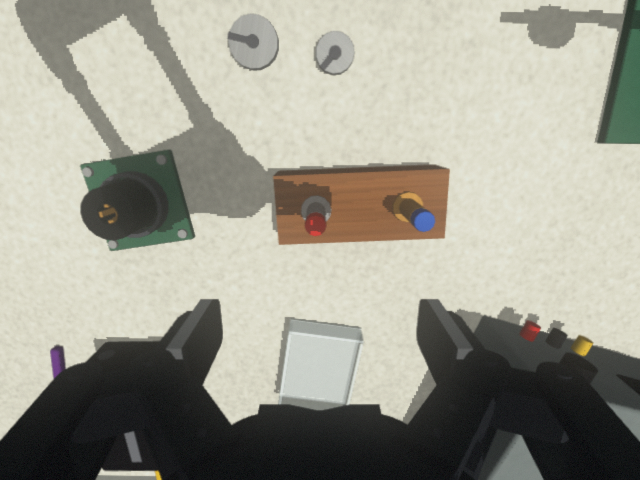

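```bash
cat > ms.py <<'E'
import sys
from h import *
def circ(W,c,r,z0,z1):
    q=(np.hypot(W[...,0]-c[0],W[...,1]-c[1])<r)&(W[...,2]>z0)&(W[...,2]<z1)
    P=W[q]
    if len(P)<10: return None
    (cx,cy),rr=cv2.minEnclosingCircle(P[:,:2].astype(np.float32))
    # robust: percentile extents in several directions
    A=np.linspace(0,np.pi,12,endpoint=False); M=[];b=[]
    for a in A:
        d=np.array([np.cos(a),np.sin(a)]);s=P[:,:2]@d;lo,hi=np.percentile(s,[1.5,98.5]);M.append(d);b.append((lo+hi)/2)
    s=np.linalg.lstsq(np.array(M),np.array(b),rcond=None)[0]
    return len(P),np.round(s,4),np.round([cx,cy,rr],4),np.round(np.median(P[:,2]),4)
E
python3 - <<'E'
from ms import *
p=dict(np.load('pics/w1.npz',allow_pickle=True));W=cloud(p)
print('red',circ(W,(.523,.2485),.025,.1035,.115))
print('blue',circ(W,(.52,.337),.025,.1035,.115))
print('bob',circ(W,(.522,.053),.04,.061,.075))
print('ring',circ(W,(.522,.053),.05,.024,.033))
E
```

```text
red (346, array([0.523 , 0.2479]), array([0.5231, 0.248 , 0.009 ]), np.float64(0.1052))
blue (346, array([0.5196, 0.3369]), array([0.5196, 0.337 , 0.009 ]), np.float64(0.1053))
bob (2171, array([0.5218, 0.0523]), array([0.5219, 0.0514, 0.0267]), np.float64(0.0658))
ring (871, array([0.5212, 0.0567]), array([0.523 , 0.0526, 0.035 ]), np.float64(0.0278))
```

>>> jog_arm(turn=[[0, 0, 0], [0, 0, 0], [0, 0, 0], [0, 0, 0], [0, 0, 0]], slide=[[-2, 45, -4], [0, 45, 0], [0, 45, 0], [0, 34, 0], [0, 0, 0]], grip=[70, 60, 50, 45, 45], newtons=30)

```text
time: 3.85
tool_pos: [0.5133, 0.245, 0.0739]
tcp_rot: [-1.575, 0.008, 0.009]
wrist_force: [-0.8, -0.4, -0.1]
width: 0.45
```

Run:
```python
from ms import *
st()
p=shot('wrist','w2');W=cloud(p)
print('red',circ(W,(.523,.2485),.02,.1035,.115))
```

```text
t 3.85 pos [0.5133 0.245  0.0739] rv [-1.5755  0.0084  0.0091] F [-0.78 -0.37 -0.07] w 0.4496065678141011 q [ 0.402  0.242  1.98   0.     0.932 -1.17 ]
[[ 9.999e-01 -1.120e-02 -5.000e-04]
 [ 4.000e-04 -4.700e-03  1.000e+00]
 [-1.120e-02 -9.999e-01 -4.700e-03]]
red (1546, array([0.522 , 0.2472]), array([0.5228, 0.2473, 0.0089]), np.float64(0.1052))
```

View pics/w2.png

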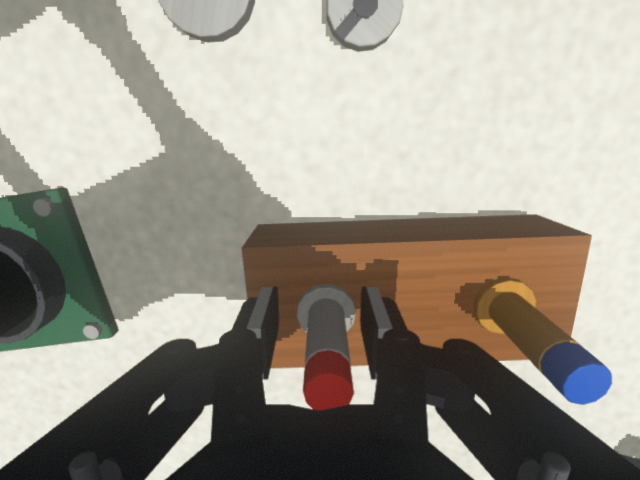

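>>> jog_arm(turn=[[0, 0, 0]], slide=[[0, 0, 0]], grip=[45])

```text
time: 4.0
tool_pos: [0.5199, 0.2477, 0.0813]
tcp_rot: [-1.57, -0.002, -0.001]
wrist_force: [-0.3, 1.1, 0.5]
width: 0.45
```

Run:
```python
from ms import *
st()
```

```text
t 4.0 pos [0.5199 0.2477 0.0813] rv [-1.5698e+00 -2.0000e-03 -1.5000e-03] F [-0.34  1.09  0.51] w 0.44964727273971006 q [ 0.401  0.237  1.97   0.     0.932 -1.17 ]
[[ 1.0e+00  2.2e-03 -3.0e-04]
 [ 3.0e-04  1.0e-03  1.0e+00]
 [ 2.2e-03 -1.0e+00  1.0e-03]]
```

>>> jog_arm(turn=[[0, 0, 0], [0, 0, 0], [0, 0, 0]], slide=[[0, 0, 0], [0, 0, 0], [0, 0, 0]], grip=[45, 45, 45])

```text
time: 4.3
tool_pos: [0.5204, 0.2477, 0.0812]
tcp_rot: [-1.57, -0.002, -0.002]
wrist_force: [0.1, -0.1, -0.1]
width: 0.451
```

>>> jog_arm(turn=[[0, 0, 0], [0, 0, 0], [0, 0, 0], [0, 0, 0], [0, 0, 0]], slide=[[2.5, 3, 0.3], [0, 0, 0], [0, 0, 0], [0, 0, 0], [0, 0, 0]], grip=[45, 45, 10, 10, 10], newtons=35)

```text
time: 4.8
tool_pos: [0.5218, 0.2474, 0.0762]
tcp_rot: [-1.571, 0.0, 0.0]
wrist_force: [0.2, 0.2, -0.4]
width: 0.196
```

>>> jog_arm(turn=[[0, 0, 0], [0, 0, 0], [0, 0, 0], [0, 0, 0], [0, 0, 0]], slide=[[0, 0, 0], [0, -10, 0], [0, -25, 0], [0, -30, 0], [0, -30, 0]], grip=[10, 10, 10, 10, 10])

```text
time: 5.3
tool_pos: [0.5213, 0.2473, 0.1723]
tcp_rot: [-1.571, 0.001, 0.001]
wrist_force: [0.1, 1.0, -1.1]
width: 0.198
```

>>> jog_arm(turn=[[0, 0, 0], [0, 0, 0], [0, 0, 0], [0, 0, 0], [0, 0, 0]], slide=[[0, 0, 0], [0, 0, -30], [0, 0, -40], [0, 0, -40], [0, 0, -30]], grip=[10, 10, 10, 10, 10])

```text
time: 5.8
tool_pos: [0.5208, 0.1056, 0.1704]
tcp_rot: [-1.572, 0.001, 0.001]
wrist_force: [1.2, 0.2, -0.8]
width: 0.203
```

>>> jog_arm(turn=[[0, 0, 0], [0, 0, 0], [0, 0, 0], [0, 0, 0]], slide=[[0, 0, -10], [0, 0, 0], [0, 0, 0], [0, 0, 0]], grip=[10, 10, 10, 10])

```text
time: 6.2
tool_pos: [0.5217, 0.0987, 0.1711]
tcp_rot: [-1.57, -0.001, 0.001]
wrist_force: [0.7, -0.5, -0.8]
width: 0.2
```

```bash
python3 - <<'E'
from ms import *
s=st()
for n in ['wrist','scene','side']:
    p=shot(n,n+'3');np.savez(f'pics/{n}3.npz',**p);W=cloud(p)
    print(n,'cap',circ(W,s['tool_pos'][:2],.02,s['tool_pos'][2]+.015,s['tool_pos'][2]+.04))
    print(n,'bob',circ(W,(.522,.0525),.04,.061,.075))
E
python3 -c "
import cv2,numpy as np
a=cv2.imread('pics/scene3.png')[180:320,250:440];b=cv2.imread('pics/side3.png')[140:280,200:390]
cv2.imwrite('pics/c3.png',np.hstack([cv2.resize(a,None,fx=2.1,fy=2.1),cv2.resize(b,None,fx=2.1,fy=2.1)]))"
```

```text
t 6.2 pos [0.5217 0.0987 0.1711] rv [-1.5703e+00 -6.0000e-04  1.0000e-03] F [ 0.68 -0.51 -0.8 ] w 0.19964369336331275 q [ 1.400e-01  5.500e-02  1.993e+00  1.000e-03  1.094e+00 -1.432e+00]
[[ 1.e+00 -2.e-04 -1.e-03]
 [ 1.e-03  5.e-04  1.e+00]
 [-2.e-04 -1.e+00  5.e-04]]
wrist cap (5041, array([0.5179, 0.0983]), array([0.519 , 0.0986, 0.0186]), np.float64(0.1997))
wrist bob (3487, array([0.5217, 0.0517]), array([0.5226, 0.0512, 0.0262]), np.float64(0.0661))
scene cap (117, array([0.5241, 0.0997]), array([0.5228, 0.0994, 0.0199]), np.float64(0.1995))
scene bob (254, array([0.5219, 0.0551]), array([0.5208, 0.0549, 0.0283]), np.float64(0.0648))
side cap (37, array([0.5146, 0.0985]), array([0.5118, 0.0992, 0.0161]), np.float64(0.1987))
side bob (236, array([0.5222, 0.0496]), array([0.5232, 0.0508, 0.0276]), np.float64(0.0657))
```

View pics/wrist3.png

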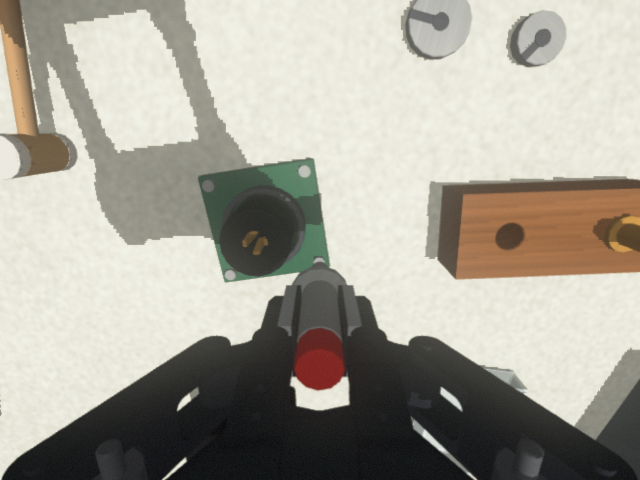

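View pics/c3.png

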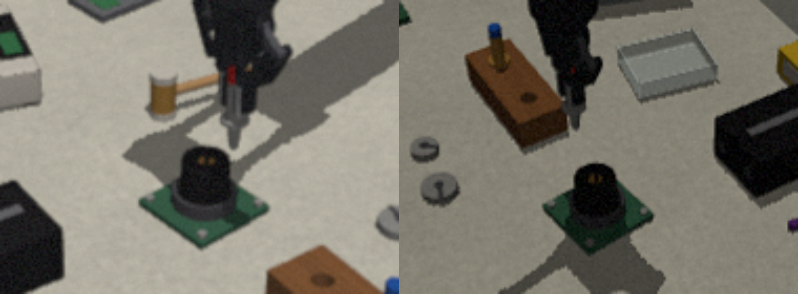

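Run:
```python
from ms import *
for n in ['wrist','scene','side']:
    p=dict(np.load(f'pics/{n}3.npz',allow_pickle=True));W=cloud(p);I=p['img'].astype(int)
    red=(I[...,0]>1.8*I[...,1])&(I[...,0]>1.8*I[...,2])&(I[...,0]>60)&(np.hypot(W[...,0]-.522,W[...,1]-.0987)<.04)
    P=W[red]; zt=np.percentile(P[:,2],97) if len(P) else 0; print(n,len(P),zt)
    if len(P)>20:
        V=W.copy(); V[~red]=np.nan
        print(circ(V,(.522,.0987),.02,zt-.003,zt+.004))
    # shank: points between z .09 and .135
    q=(W[...,2]>.09)&(W[...,2]<.135)&(np.hypot(W[...,0]-.522,W[...,1]-.0987)<.03)
    for a in np.arange(.08,.14,.008):
        Q=W[q&(W[...,2]>a)&(W[...,2]<a+.008)]
        if len(Q)>3: print(round(a,3),len(Q),np.round(Q.mean(0),4),np.round(np.ptp(Q,axis=0),4))
```

```text
wrist 2474 0.20114199179757605
(1718, array([0.5225, 0.0977]), array([0.523 , 0.0975, 0.0093]), np.float64(0.2002))
0.104 11 [0.5189 0.0984 0.1113] [0.001  0.0059 0.002 ]
0.112 41 [0.5186 0.098  0.1154] [0.0029 0.0088 0.0065]
scene 28 0.200818106460885
(13, array([0.5258, 0.0979]), array([0.5254, 0.098 , 0.008 ]), np.float64(0.199))
0.104 9 [0.5244 0.103  0.1104] [0.0051 0.0077 0.0038]
0.112 13 [0.5239 0.1042 0.1164] [0.0075 0.0115 0.0067]
0.12 19 [0.524  0.1051 0.1247] [0.0094 0.0087 0.0079]
0.128 13 [0.5252 0.1049 0.1314] [0.011  0.0112 0.006 ]
side 1 0.1978983585905877
0.112 11 [0.522  0.0944 0.116 ] [0.0095 0.0083 0.0076]
0.12 11 [0.5212 0.0937 0.1242] [0.009  0.0072 0.0067]
0.128 6 [0.5216 0.0932 0.1306] [0.0104 0.004  0.0028]
```

>>> jog_arm(turn=[[0, 0, 0], [0, 0, 0], [0, 0, 0], [0, 0, 0], [0, 0, 0]], slide=[[-0.4, 0, -20], [-0.4, 0, -20], [0, 15, -6.6], [0, 18, 0], [0, 0, 0]], grip=[10, 10, 10, 10, 10])

```text
time: 6.85
tool_pos: [0.5183, 0.0511, 0.1348]
tcp_rot: [-1.571, 0.005, 0.005]
wrist_force: [-0.1, -0.5, -1.6]
width: 0.202
```

>>> jog_arm(turn=[[0, 0, 0], [0, 0, 0]], slide=[[0, 0, 0], [0, 0, 0]], grip=[10, 10])

```text
time: 7.05
tool_pos: [0.5214, 0.0514, 0.1387]
tcp_rot: [-1.571, -0.001, -0.0]
wrist_force: [0.1, 0.2, -2.2]
width: 0.202
```

```bash
python3 - <<'E'
from ms import *
s=st()
for n in ['wrist','scene','side']:
    p=shot(n,n+'4');np.savez(f'pics/{n}4.npz',**p)
E
python3 -c "
import cv2,numpy as np
a=cv2.imread('pics/scene4.png')[190:300,290:400];b=cv2.imread('pics/side4.png')[150:260,240:350]
cv2.imwrite('pics/c4.png',np.hstack([cv2.resize(a,None,fx=3.6,fy=3.6),cv2.resize(b,None,fx=3.6,fy=3.6)]))"
```

```text
t 7.05 pos [0.5214 0.0514 0.1387] rv [-1.5706e+00 -1.0000e-03 -1.0000e-04] F [ 0.11  0.24 -2.22] w 0.20173672794702166 q [ 0.051  0.075  2.037  0.     1.029 -1.521]
[[ 1.e+00  7.e-04 -5.e-04]
 [ 5.e-04  2.e-04  1.e+00]
 [ 7.e-04 -1.e+00  2.e-04]]
```

View pics/c4.png

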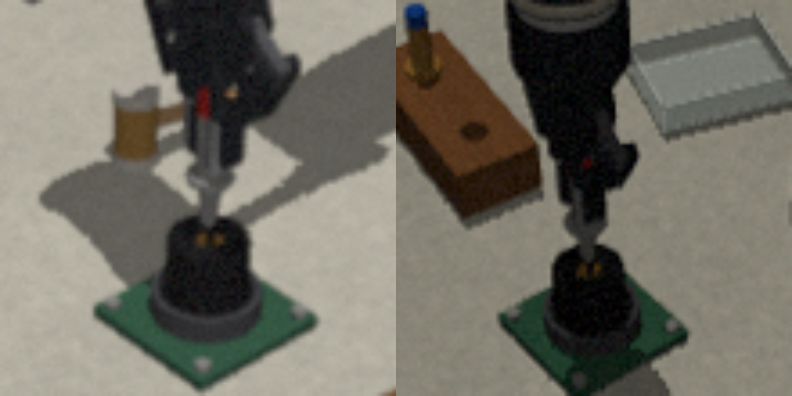

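View pics/wrist4.png

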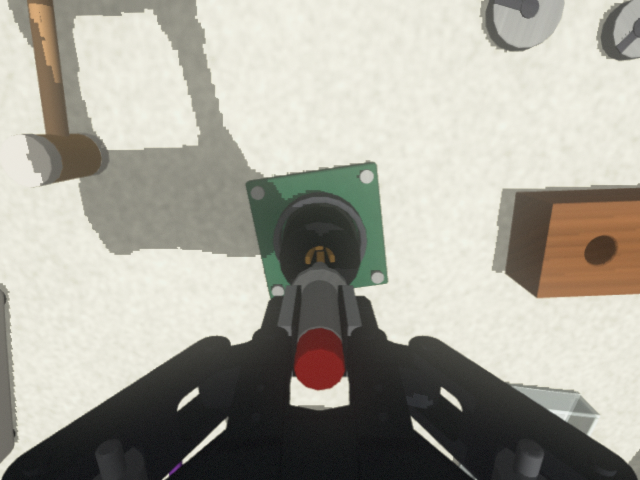

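>>> jog_arm(turn=[[0, 0, 0], [0, 0, 0], [0, 0, 0], [0, 0, 0]], slide=[[-0.3, 6, 0.5], [0, 6, 0], [0, 4, 0], [0, 0, 0]], grip=[10, 10, 10, 10])

```text
time: 7.6
tool_pos: [0.5199, 0.0513, 0.1212]
tcp_rot: [-1.571, 0.002, 0.001]
wrist_force: [0.2, 0.4, -1.0]
width: 0.201
```

>>> jog_arm(turn=[[0, 0, 0], [0, 0, 0], [0, 0, 0]], slide=[[0, 4, 0], [0, 4, 0], [0, 0, 0]], grip=[10, 10, 10])

```text
time: 7.9
tool_pos: [0.5204, 0.0513, 0.1136]
tcp_rot: [-1.571, 0.001, 0.001]
wrist_force: [-0.1, -0.3, -1.1]
width: 0.201
```

>>> jog_arm(turn=[[0, 0, 0], [0, 0, 0], [0, 0, 0]], slide=[[0, 3, 0], [0, 1.5, 0], [0, 0, 0]], grip=[10, 10, 10])

```text
time: 8.2
tool_pos: [0.5208, 0.0515, 0.1097]
tcp_rot: [-1.571, -0.0, -0.0]
wrist_force: [0.9, 0.6, -1.7]
width: 0.199
```

>>> jog_arm(turn=[[0, 0, 0], [0, 0, 0]], slide=[[0, 2, 0], [0, 0, 0]], grip=[10, 10])

```text
time: 8.4
tool_pos: [0.5208, 0.0515, 0.1078]
tcp_rot: [-1.571, -0.0, -0.0]
wrist_force: [-0.1, 1.1, -1.3]
width: 0.196
```

>>> jog_arm(turn=[[0, 0, 0], [0, 0, 0]], slide=[[0, 1.2, 0], [0, 0, 0]], grip=[10, 10])

```text
time: 8.6
tool_pos: [0.5209, 0.0515, 0.1068]
tcp_rot: [-1.571, -0.0, -0.0]
wrist_force: [0.5, 0.7, 1.4]
width: 0.197
```

>>> jog_arm(turn=[[0, 0, 0], [0, 0, 0]], slide=[[0, 1, 0], [0, 0, 0]], grip=[10, 10])

```text
time: 8.8
tool_pos: [0.5209, 0.0515, 0.1058]
tcp_rot: [-1.571, -0.0, -0.0]
wrist_force: [0.2, 0.6, 1.5]
width: 0.202
```

>>> jog_arm(turn=[[0, 0, 0], [0, 0, 0], [0, 0, 0], [0, 0, 0], [0, 0, 0]], slide=[[0, 0.3, 0], [0, 0, 0], [0, 0, 0], [0, 0, 0], [0, -5, 0]], grip=[10, 22, 26, 45, 45])

```text
time: 9.3
tool_pos: [0.5198, 0.0513, 0.1095]
tcp_rot: [-1.571, 0.002, 0.002]
wrist_force: [-0.2, 0.8, 0.8]
width: 0.448
```

>>> jog_arm(turn=[[0, 0, 0], [0, 0, 0], [0, 0, 0], [0, 0, 0], [0, 0, 0]], slide=[[0, -20, 0], [0, -40, 0], [0, -40, 0], [0, -10, 0], [0, 0, 0]], grip=[45, 50, 60, 80, 80])

```text
time: 9.8
tool_pos: [0.5224, 0.0515, 0.2232]
tcp_rot: [-1.571, -0.004, -0.004]
wrist_force: [0.3, -0.1, 0.6]
width: 0.8
```

```bash
python3 - <<'E'
from ms import *
s=st()
for n in ['wrist','scene','side']:
    p=shot(n,n+'5');np.savez(f'pics/{n}5.npz',**p)
    W=cloud(p)
    print(n,circ(W,(.521,.052),.03,.105,.15))
    print(n,circ(W,(.46,-.1245),.03,.055,.07))
E
python3 -c "
import cv2,numpy as np
a=cv2.imread('pics/scene5.png')[190:300,290:400];b=cv2.imread('pics/side5.png')[150:260,240:350]
cv2.imwrite('pics/c5.png',np.hstack([cv2.resize(a,None,fx=3.6,fy=3.6),cv2.resize(b,None,fx=3.6,fy=3.6)]))"
```

```text
t 9.8 pos [0.5224 0.0515 0.2232] rv [-1.5705 -0.0045 -0.0044] F [ 0.29 -0.05  0.62] w 0.7996147626025611 q [ 0.051 -0.007  1.955 -0.     1.188 -1.52 ]
[[ 1.0e+00  5.6e-03 -0.0e+00]
 [ 0.0e+00  2.0e-04  1.0e+00]
 [ 5.6e-03 -1.0e+00  2.0e-04]]
wrist (780, array([0.5216, 0.0511]), array([0.5222, 0.0511, 0.0091]), np.float64(0.1347))
wrist (1249, array([ 0.4606, -0.1254]), array([ 0.4606, -0.1261,  0.0166]), np.float64(0.06))
scene (120, array([0.5227, 0.0564]), array([0.5222, 0.0565, 0.0102]), np.float64(0.1237))
scene (88, array([ 0.4597, -0.1221]), array([ 0.4585, -0.1236,  0.02  ]), np.float64(0.0592))
side (94, array([0.5218, 0.0492]), array([0.5223, 0.0495, 0.0101]), np.float64(0.1262))
side (138, array([ 0.4608, -0.1262]), array([ 0.4611, -0.1261,  0.0177]), np.float64(0.0597))
```

View pics/c5.png

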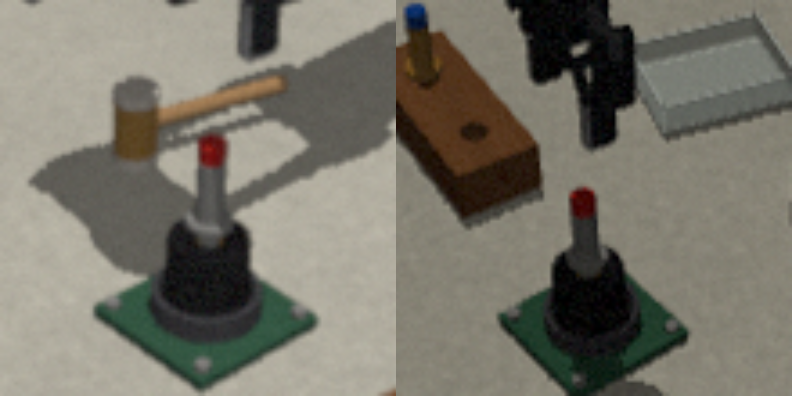

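View pics/wrist5.png

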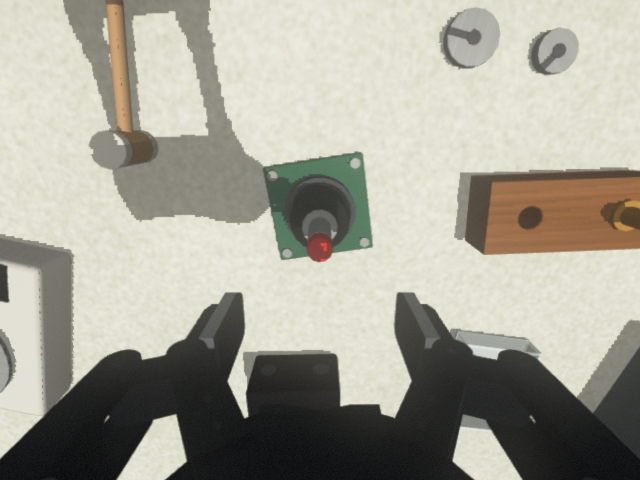

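>>> jog_arm(turn=[[0, 0, 0], [0, 0, 0], [0, 0, 0], [0, 0, 0], [0, 0, 0]], slide=[[-12, 0, -36], [-12, 0, -36], [-12, 0, -36], [-12, 0, -36], [-13, 0, -33]], grip=[80, 80, 80, 80, 80])

```text
time: 10.45
tool_pos: [0.4577, -0.1266, 0.2178]
tcp_rot: [-1.57, 0.003, 0.003]
wrist_force: [0.4, 0.2, -0.2]
width: 0.804
```

>>> jog_arm(turn=[[0, 0, 0], [0, 0, 0], [0, 0, 0], [0, 0, 0], [0, 0, 0]], slide=[[0, 40, 0], [0, 40, 0], [0, 30, 0], [0, 0, 0], [0, 0, 0]], grip=[80, 80, 80, 80, 80])

```text
time: 10.95
tool_pos: [0.4582, -0.1251, 0.1088]
tcp_rot: [-1.569, 0.003, 0.003]
wrist_force: [0.4, -0.3, 0.0]
width: 0.8
```

Run:
```python
from ms import *
s=st()
p=shot('wrist','wrist6');W=cloud(p)
print(circ(W,(.46,-.1245),.028,.055,.07))
```

```text
t 10.95 pos [ 0.4582 -0.1251  0.1088] rv [-1.5695  0.0032  0.0032] F [ 0.39 -0.32  0.05] w 0.800439915695187 q [-0.319  0.023  2.155 -0.     0.968 -1.89 ]
[[ 1.     -0.0041 -0.    ]
 [ 0.      0.0013  1.    ]
 [-0.0041 -1.      0.0013]]
(2370, array([ 0.4602, -0.1262]), array([ 0.4608, -0.1258,  0.0164]), np.float64(0.0602))
```

View pics/wrist6.png

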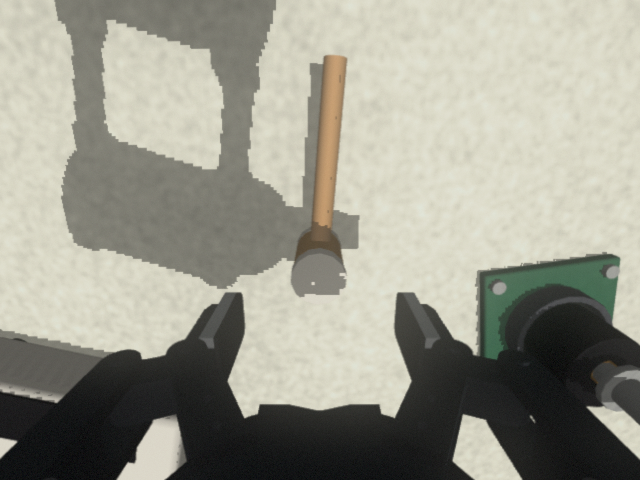

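>>> jog_arm(turn=[[0, 0, 0], [0, 0, 0], [0, 0, 0], [0, 0, 0], [0, 0, 0]], slide=[[2, 30, -0.8], [0, 30, 0], [0, 10, 0], [0, 0, 0], [0, 0, 0]], grip=[80, 80, 80, 80, 80])

```text
time: 11.5
tool_pos: [0.4631, -0.1268, 0.0419]
tcp_rot: [-1.572, -0.002, -0.002]
wrist_force: [1.3, -0.1, 0.6]
width: 0.798
```

>>> jog_arm(turn=[[0, 0, 0], [0, 0, 0], [0, 0, 0], [0, 0, 0], [0, 0, 0]], slide=[[0, 0, 0], [0, 0, 0], [0, 0, 0], [0, 0, 0], [0, 0, 0]], grip=[60, 45, 20, 20, 20], newtons=60)

```text
time: 12.0
tool_pos: [0.4628, -0.1264, 0.0416]
tcp_rot: [-1.571, -0.001, -0.002]
wrist_force: [-0.6, 3.3, 6.2]
width: 0.357
```

>>> jog_arm(turn=[[0, 0, 0], [0, 0, 0], [0, 0, 0], [0, 0, 0], [0, 0, 0]], slide=[[0, 0, 0], [0, -5, 0], [0, -20, 0], [0, -35, 0], [0, -40, 0]], grip=[20, 20, 20, 20, 20])

```text
time: 12.5
tool_pos: [0.4595, -0.1258, 0.1394]
tcp_rot: [-1.569, 0.004, 0.004]
wrist_force: [0.8, 0.2, -2.9]
width: 0.356
```

>>> jog_arm(turn=[[0, 0, 0], [0, 0, 0], [0, 0, 0], [0, 0, 0], [0, 0, 0]], slide=[[0, -35, 0], [20, -15, 30], [20, 0, 40], [10, 0, 30], [0, 0, 0]], grip=[20, 20, 20, 20, 20])

```text
time: 13.0
tool_pos: [0.5122, -0.0234, 0.1902]
tcp_rot: [-1.569, -0.003, 0.003]
wrist_force: [0.5, -0.5, -3.1]
width: 0.35
```

>>> jog_arm(turn=[[0, 0, 0], [0, 0, 0]], slide=[[0, 0, 0], [0, 0, 0]], grip=[20, 20])

```text
time: 13.2
tool_pos: [0.5108, -0.027, 0.1896]
tcp_rot: [-1.571, 0.001, 0.001]
wrist_force: [-0.5, -0.5, -3.8]
width: 0.352
```

```bash
python3 - <<'E'
from ms import *
s=st(); x,y,z=s['tool_pos']
for n in ['wrist','scene','side']:
    p=shot(n,n+'7');np.savez(f'pics/{n}7.npz',**p)
    W=cloud(p)
    print(n,'cap',circ(W,(.522,.052),.025,.128,.142))
    print(n,'headtop',circ(W,(x-.002,y),.03,z+.013,z+.025))
    q=(np.hypot(W[...,0]-x+.002,W[...,1]-y)<.03)&(W[...,2]>z-.06)&(W[...,2]<z-.022); P=W[q]
    if len(P): print(n,'low',len(P),np.round(P.min(0),4),np.round(P.max(0),4),np.round(P.mean(0),4))
E
python3 -c "
import cv2,numpy as np
a=cv2.imread('pics/scene7.png')[150:290,270:410];b=cv2.imread('pics/side7.png')[150:290,230:370]
cv2.imwrite('pics/c7.png',np.hstack([cv2.resize(a,None,fx=2.8,fy=2.8),cv2.resize(b,None,fx=2.8,fy=2.8)]))"
```

```text
t 13.2 pos [ 0.5108 -0.027   0.1896] rv [-1.5713e+00  1.4000e-03  1.1000e-03] F [-0.46 -0.53 -3.82] w 0.35160121985643406 q [-1.010e-01  1.000e-03  2.012e+00 -1.000e-03  1.130e+00 -1.671e+00]
[[ 1.0e+00 -1.6e-03  2.0e-04]
 [-2.0e-04 -5.0e-04  1.0e+00]
 [-1.6e-03 -1.0e+00 -5.0e-04]]
wrist cap (786, array([0.5221, 0.0501]), array([0.5227, 0.05  , 0.0095]), np.float64(0.1351))
wrist headtop (6866, array([ 0.5071, -0.0279]), array([ 0.5042, -0.0279,  0.0287]), np.float64(0.2084))
wrist low 365 [ 0.494  -0.0423  0.1489] [ 0.5081 -0.0114  0.1675] [ 0.4986 -0.0283  0.1588]
scene cap (45, array([0.5218, 0.0558]), array([0.5201, 0.056 , 0.0114]), np.float64(0.1339))
scene headtop (106, array([ 0.5139, -0.0242]), array([ 0.5135, -0.0251,  0.0271]), np.float64(0.2079))
scene low 109 [ 0.4937 -0.0314  0.1466] [ 0.5254 -0.0048  0.1673] [ 0.5136 -0.0148  0.1573]
side cap (30, array([0.5207, 0.0508]), array([0.5229, 0.0499, 0.0098]), np.float64(0.1346))
side headtop (79, array([ 0.5056, -0.0309]), array([ 0.5062, -0.0317,  0.0257]), np.float64(0.2085))
side low 77 [ 0.4929 -0.0438  0.1476] [ 0.5224 -0.025   0.1676] [ 0.5039 -0.0379  0.1576]
```

View pics/c7.png

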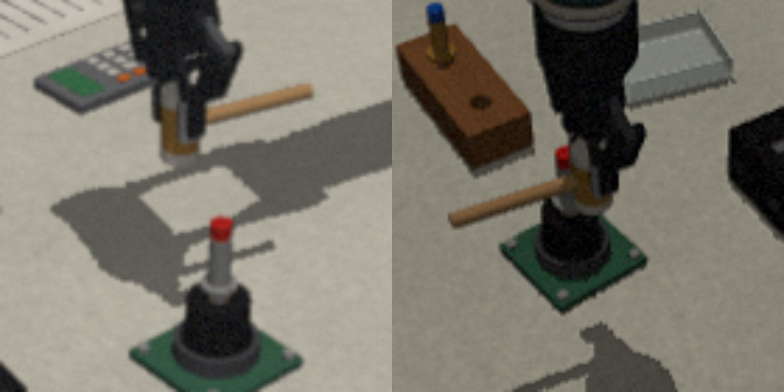

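View pics/wrist7.png

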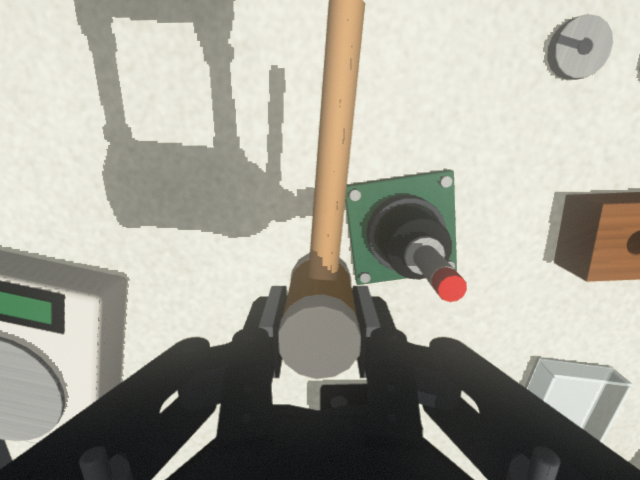

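>>> jog_arm(turn=[[0, 0, 0], [0, 0, 0], [0, 0, 0], [0, 0, 0], [0, 0, 0]], slide=[[5, 0, 27], [5, 0, 30], [3, 0, 20.5], [0, 0, 0], [0, 0, 0]], grip=[20, 20, 20, 20, 20])

```text
time: 13.85
tool_pos: [0.5245, 0.0506, 0.1902]
tcp_rot: [-1.571, 0.0, 0.001]
wrist_force: [0.2, -0.9, -2.1]
width: 0.351
```

```bash
python3 - <<'E'
from ms import *
s=st()
for n in ['scene','side']:
    p=shot(n,n+'8')
E
python3 -c "
import cv2,numpy as np
a=cv2.imread('pics/scene8.png')[180:290,290:400];b=cv2.imread('pics/side8.png')[150:260,240:350]
cv2.imwrite('pics/c8.png',np.hstack([cv2.resize(a,None,fx=3.6,fy=3.6),cv2.resize(b,None,fx=3.6,fy=3.6)]))"
```

```text
t 13.85 pos [0.5245 0.0506 0.1902] rv [-1.5714e+00  1.0000e-04  5.0000e-04] F [ 0.22 -0.88 -2.15] w 0.3512628080170587 q [ 4.900e-02  2.900e-02  1.982e+00 -1.000e-03  1.131e+00 -1.522e+00]
[[ 1.e+00 -4.e-04 -3.e-04]
 [ 3.e-04 -6.e-04  1.e+00]
 [-4.e-04 -1.e+00 -6.e-04]]
```

View pics/c8.png

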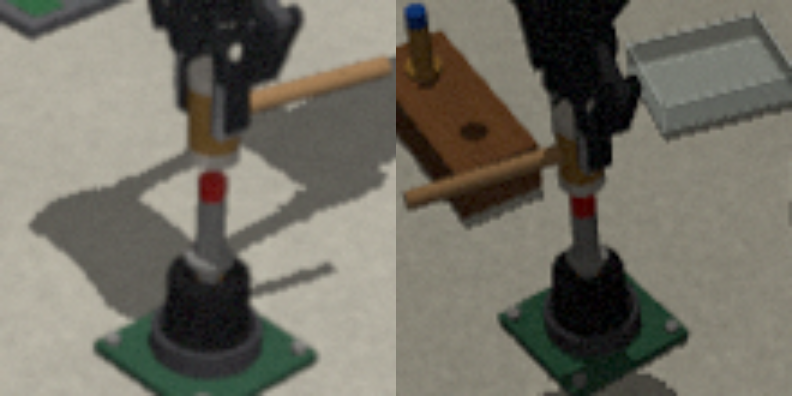

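>>> jog_arm(turn=[[0, 0, 0], [0, 0, 0], [0, 0, 0], [0, 0, 0], [0, 0, 0]], slide=[[0, 5, 0], [0, 5, 0], [0, 2, 0], [0, 0, 0], [0, 0, 0]], grip=[20, 20, 20, 20, 20])

```text
time: 14.45
tool_pos: [0.5246, 0.051, 0.1781]
tcp_rot: [-1.571, 0.0, 0.0]
wrist_force: [0.5, -0.1, -2.8]
width: 0.355
```

>>> jog_arm(turn=[[0, 0, 0], [0, 0, 0]], slide=[[0, 3, 0], [0, 0, 0]], grip=[20, 20])

```text
time: 14.65
tool_pos: [0.525, 0.0511, 0.1755]
tcp_rot: [-1.571, -0.001, -0.0]
wrist_force: [1.4, 0.1, -0.8]
width: 0.353
```

>>> jog_arm(turn=[[0, 0, 0], [0, 0, 0], [0, 0, 0]], slide=[[0, -3, 0], [0, 4, 0], [0, 2, 0]], grip=[20, 20, 20])

```text
time: 14.95
tool_pos: [0.5252, 0.0511, 0.1728]
tcp_rot: [-1.571, -0.001, -0.001]
wrist_force: [0.2, 0.1, 1.6]
width: 0.35
```

>>> jog_arm(turn=[[0, 0, 0], [0, 0, 0], [0, 0, 0]], slide=[[0, -3, 0], [0, 3, 0], [0, 2.5, 0]], grip=[20, 20, 20])

```text
time: 15.25
tool_pos: [0.5254, 0.0511, 0.1705]
tcp_rot: [-1.571, -0.001, -0.001]
wrist_force: [0.9, -0.3, 5.1]
width: 0.356
```

>>> jog_arm(turn=[[0, 0, 0], [0, 0, 0], [0, 0, 0]], slide=[[0, -3, 0], [0, 3, 0], [0, 2, 0]], grip=[20, 20, 20])

```text
time: 15.55
tool_pos: [0.5253, 0.0511, 0.1685]
tcp_rot: [-1.571, -0.001, -0.001]
wrist_force: [-0.8, -0.1, 6.3]
width: 0.354
```

>>> jog_arm(turn=[[0, 0, 0], [0, 0, 0], [0, 0, 0]], slide=[[0, -3, 0], [0, 3, 0], [0, 2, 0]], grip=[20, 20, 20])

```text
time: 15.85
tool_pos: [0.5254, 0.0511, 0.1667]
tcp_rot: [-1.571, -0.001, -0.001]
wrist_force: [-0.5, -0.9, 10.2]
width: 0.354
```

>>> jog_arm(turn=[[0, 0, 0], [0, 0, 0], [0, 0, 0]], slide=[[0, -3, 0], [0, 3, 0], [0, 1.5, 0]], grip=[20, 20, 20])

```text
time: 16.15
tool_pos: [0.5255, 0.0511, 0.1652]
tcp_rot: [-1.571, -0.001, -0.001]
wrist_force: [-0.9, -0.3, 11.3]
width: 0.353
```

>>> jog_arm(turn=[[0, 0, 0], [0, 0, 0], [0, 0, 0]], slide=[[0, -3, 0], [0, 3, 0], [0, 1.5, 0]], grip=[20, 20, 20])

```text
time: 16.45
tool_pos: [0.5256, 0.0511, 0.1638]
tcp_rot: [-1.571, -0.002, -0.002]
wrist_force: [-1.1, -1.3, 12.2]
width: 0.354
```

```bash
python3 - <<'E'
from ms import *
s=st()
for n in ['scene','side']:
    p=shot(n,n+'9')
E
python3 -c "
import cv2,numpy as np
a=cv2.imread('pics/scene9.png')[200:290,300:390];b=cv2.imread('pics/side9.png')[170:260,250:340]
cv2.imwrite('pics/c9.png',np.hstack([cv2.resize(a,None,fx=4.4,fy=4.4),cv2.resize(b,None,fx=4.4,fy=4.4)]))"
```

```text
t 16.45 pos [0.5256 0.0511 0.1638] rv [-1.5708 -0.0018 -0.0017] F [-1.07 -1.35 12.22] w 0.35397217749703197 q [ 0.05   0.055  2.007 -0.     1.077 -1.521]
[[ 1.      0.0022 -0.    ]
 [ 0.      0.      1.    ]
 [ 0.0022 -1.      0.    ]]
```

View pics/c9.png

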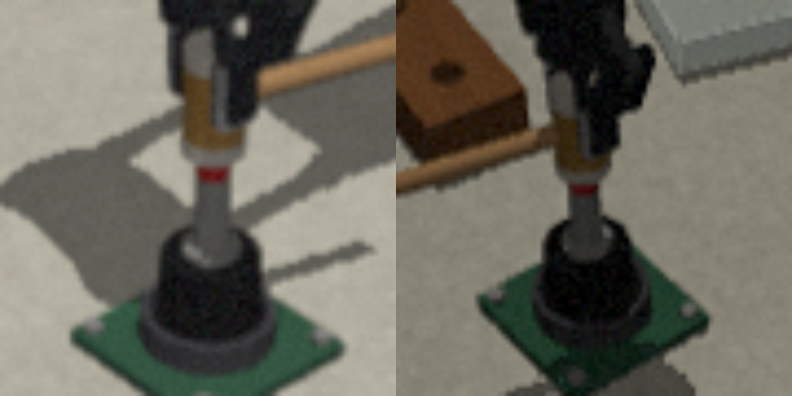

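>>> jog_arm(turn=[[0, 0, 0], [0, 0, 0], [0, 0, 0]], slide=[[0, -3, 0], [-0.5, 3, 0], [0, 1, 0]], grip=[20, 20, 20])

```text
time: 16.85
tool_pos: [0.5254, 0.0511, 0.1631]
tcp_rot: [-1.571, -0.002, -0.002]
wrist_force: [-0.8, -0.1, 13.4]
width: 0.354
```

>>> jog_arm(turn=[[0, 0, 0], [0, 0, 0], [0, 0, 0]], slide=[[0, -3, 0], [0, 3, 0], [0, 1, 0]], grip=[20, 20, 20])

```text
time: 17.15
tool_pos: [0.5256, 0.0511, 0.1626]
tcp_rot: [-1.571, -0.003, -0.002]
wrist_force: [-2.0, -0.2, 15.7]
width: 0.351
```

>>> jog_arm(turn=[[0, 0, 0], [0, 0, 0], [0, 0, 0]], slide=[[0, -3, 0], [0, 3, 0], [0, 1, 0]], grip=[20, 20, 20])

```text
time: 17.45
tool_pos: [0.5258, 0.0512, 0.1621]
tcp_rot: [-1.571, -0.003, -0.003]
wrist_force: [-2.1, -1.0, 18.0]
width: 0.35
```

>>> jog_arm(turn=[[0, 0, 0], [0, 0, 0], [0, 0, 0], [0, 0, 0]], slide=[[0, -8, 0], [0, -15, 0], [-15, 0, -45], [0, 0, -10]], grip=[20, 20, 20, 20])

```text
time: 17.85
tool_pos: [0.507, -0.006, 0.1819]
tcp_rot: [-1.572, 0.003, 0.002]
wrist_force: [-0.3, -0.3, -3.3]
width: 0.356
```

>>> jog_arm(turn=[[0, 0, 0], [0, 0, 0], [0, 0, 0]], slide=[[0, 0, -10], [0, 0, 0], [0, 0, 0]], grip=[20, 20, 20])

```text
time: 18.15
tool_pos: [0.509, -0.0136, 0.1823]
tcp_rot: [-1.57, 0.001, 0.0]
wrist_force: [0.5, 0.5, -2.6]
width: 0.352
```

```bash
python3 - <<'E'
from ms import *
s=st()
for n in ['wrist','scene','side']:
    p=shot(n,n+'10');np.savez(f'pics/{n}10.npz',**p);W=cloud(p)
    I=p['img'].astype(int)
    red=(I[...,0]>1.8*I[...,1])&(I[...,0]>1.8*I[...,2])&(I[...,0]>60)&(np.hypot(W[...,0]-.522,W[...,1]-.052)<.03)
    print(n,np.round(np.percentile(W[red][:,2],[10,50,90,97]),4))
    print(n,'cap',circ(W,(.522,.052),.02,.115,.14))
    print(n,'bobtop',circ(W,(.522,.052),.04,.06,.0685))
E
python3 -c "
import cv2,numpy as np
a=cv2.imread('pics/scene10.png')[200:290,300:390];b=cv2.imread('pics/side10.png')[170:260,250:340]
cv2.imwrite('pics/c10.png',np.hstack([cv2.resize(a,None,fx=4.4,fy=4.4),cv2.resize(b,None,fx=4.4,fy=4.4)]))"
```

```text
t 18.15 pos [ 0.509  -0.0136  0.1823] rv [-1.5701e+00  1.3000e-03  3.0000e-04] F [ 0.46  0.47 -2.55] w 0.3518009270820037 q [-7.600e-02  3.000e-03  2.025e+00  1.000e-03  1.115e+00 -1.647e+00]
[[ 1.e+00 -1.e-03  6.e-04]
 [-6.e-04  7.e-04  1.e+00]
 [-1.e-03 -1.e+00  7.e-04]]
wrist [0.1253 0.1261 0.1269 0.1272]
wrist cap (845, array([0.5221, 0.05  ]), array([0.5226, 0.0503, 0.0093]), np.float64(0.1258))
wrist bobtop (1942, array([0.5211, 0.0499]), array([0.5223, 0.0507, 0.0258]), np.float64(0.066))
scene [0.1147 0.123  0.1264 0.1266]
scene cap (59, array([0.5227, 0.0557]), array([0.5223, 0.0558, 0.0121]), np.float64(0.1235))
scene bobtop (193, array([0.5222, 0.0563]), array([0.521 , 0.0571, 0.0281]), np.float64(0.0649))
side [0.1236 0.1253 0.1269 0.1276]
side cap (11, array([0.5173, 0.0525]), array([0.5181, 0.0525, 0.008 ]), np.float64(0.1243))
side bobtop (132, array([0.5183, 0.0469]), array([0.5202, 0.0485, 0.0255]), np.float64(0.0648))
```

View pics/c10.png

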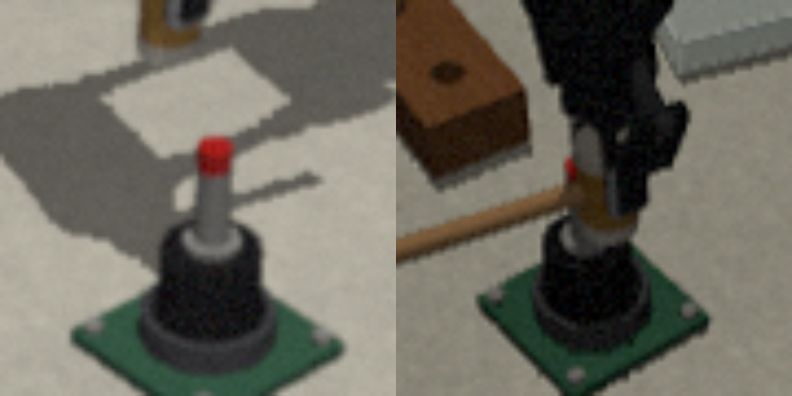

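View pics/wrist10.png

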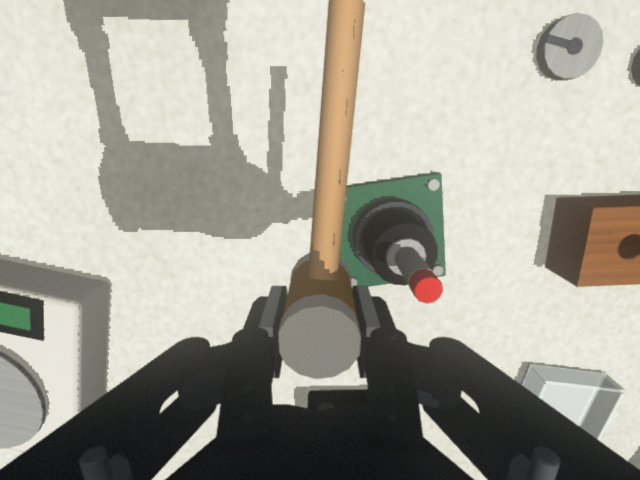

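>>> jog_arm(turn=[[0, 0, 0], [0, 0, 0], [0, 0, 0], [0, 0, 0], [0, 0, 0]], slide=[[-15, 0, -38], [-16, 0, -38], [-16, 0, -37], [0, 40, 0], [0, 40, 0]], grip=[20, 20, 20, 20, 20])

```text
time: 18.8
tool_pos: [0.464, -0.1283, 0.1039]
tcp_rot: [-1.573, -0.003, -0.006]
wrist_force: [0.5, 0.3, -3.1]
width: 0.355
```

>>> jog_arm(turn=[[0, 0, 0], [0, 0, 0], [0, 0, 0], [0, 0, 0]], slide=[[0, 30, 0], [0, 15, 0], [0, 0, 0], [0, 0, 0]], grip=[20, 20, 20, 20])

```text
time: 19.2
tool_pos: [0.4626, -0.1266, 0.058]
tcp_rot: [-1.571, -0.0, 0.001]
wrist_force: [0.4, -0.3, -2.4]
width: 0.356
```

>>> jog_arm(turn=[[0, 0, 0], [0, 0, 0], [0, 0, 0], [0, 0, 0], [0, 0, 0]], slide=[[0, 7, 0], [0, 5, 0], [0, 3, 0], [0, 1, 0], [0, 0, 0]], grip=[20, 20, 20, 20, 20])

```text
time: 19.7
tool_pos: [0.4622, -0.1269, 0.0419]
tcp_rot: [-1.571, -0.0, -0.0]
wrist_force: [0.2, 0.4, -2.7]
width: 0.35
```

>>> jog_arm(turn=[[0, 0, 0], [0, 0, 0]], slide=[[0, 1, 0], [0, 0, 0]], grip=[20, 20])

```text
time: 19.9
tool_pos: [0.4626, -0.127, 0.0416]
tcp_rot: [-1.571, -0.0, -0.0]
wrist_force: [-1.7, 1.5, 3.9]
width: 0.354
```

Contact. Release.

>>> jog_arm(turn=[[0, 0, 0], [0, 0, 0], [0, 0, 0], [0, 0, 0], [0, 0, 0]], slide=[[0, 0, 0], [0, 0, 0], [0, 0, 0], [0, 0, 0], [0, -10, 0]], grip=[38, 42, 60, 80, 80])

```text
time: 20.4
tool_pos: [0.4609, -0.1265, 0.0498]
tcp_rot: [-1.57, 0.002, 0.002]
wrist_force: [-0.7, 0.2, -0.4]
width: 0.801
```

>>> jog_arm(turn=[[0, 0, 0], [0, 0, 0], [0, 0, 0], [0, 0, 0], [0, 0, 0]], slide=[[0, -30, 0], [0, -45, 0], [0, -45, 0], [0, -40, 0], [0, -10, 0]], grip=[80, 80, 80, 80, 80])

```text
time: 20.9
tool_pos: [0.4653, -0.128, 0.2275]
tcp_rot: [-1.574, -0.008, -0.008]
wrist_force: [1.6, 0.3, 1.0]
width: 0.799
```

>>> jog_arm(turn=[[0, 0, 0], [0, 0, 0], [0, 0, 0], [0, 0, 0], [0, 0, 0]], slide=[[14, 0, 45], [15, 0, 45], [15, 0, 45], [15, 0, 40], [0, 0, 0]], grip=[80, 80, 80, 80, 80])

```text
time: 21.4
tool_pos: [0.5221, 0.0524, 0.2207]
tcp_rot: [-1.569, -0.004, 0.003]
wrist_force: [-0.1, -0.7, -1.4]
width: 0.797
```

>>> jog_arm(turn=[[0, 0, 0], [0, 0, 0]], slide=[[0, 0, 0], [0, 0, 0]], grip=[70, 60])

```text
time: 21.6
tool_pos: [0.5205, 0.0474, 0.2203]
tcp_rot: [-1.571, 0.001, 0.001]
wrist_force: [-0.7, 1.1, 0.1]
width: 0.599
```

```bash
python3 - <<'E'
from ms import *
s=st()
for n in ['wrist','scene','side']:
    p=shot(n,n+'11');np.savez(f'pics/{n}11.npz',**p);W=cloud(p)
    print(n,'cap',circ(W,(.522,.052),.02,.12,.14))
    print(n,'mallet',circ(W,(.46,-.1245),.03,.055,.07))
    print(n,'pan',circ(W,(.664,-.326),.075,.06,.075))
E
python3 -c "
import cv2,numpy as np
a=cv2.imread('pics/scene11.png')[180:290,290:400];b=cv2.imread('pics/side11.png')[190:310,220:340]
cv2.imwrite('pics/c11.png',np.hstack([cv2.resize(a,(396,396)),cv2.resize(b,(396,396))]))"
```

```text
t 21.6 pos [0.5205 0.0474 0.2203] rv [-1.5713e+00  1.1000e-03  8.0000e-04] F [-0.73  1.15  0.07] w 0.5992238468958531 q [ 4.400e-02 -4.000e-03  1.958e+00 -1.000e-03  1.189e+00 -1.527e+00]
[[ 1.0e+00 -1.2e-03  2.0e-04]
 [-2.0e-04 -5.0e-04  1.0e+00]
 [-1.2e-03 -1.0e+00 -5.0e-04]]
wrist cap (521, array([0.5221, 0.0511]), array([0.5225, 0.0511, 0.0089]), np.float64(0.1259))
wrist mallet (1245, array([ 0.4606, -0.1262]), array([ 0.4607, -0.1267,  0.0165]), np.float64(0.06))
wrist pan (563, array([ 0.6758, -0.2789]), array([ 0.676 , -0.2829,  0.0373]), np.float64(0.0646))
scene cap (44, array([0.5224, 0.0546]), array([0.5227, 0.0538, 0.0112]), np.float64(0.1243))
scene mallet (86, array([ 0.4599, -0.1223]), array([ 0.4595, -0.1228,  0.0201]), np.float64(0.0595))
scene pan (931, array([ 0.6635, -0.3232]), array([ 0.662 , -0.3236,  0.0639]), np.float64(0.0645))
side cap (40, array([0.5224, 0.0497]), array([0.523 , 0.0489, 0.0105]), np.float64(0.1253))
side mallet (140, array([ 0.4608, -0.1278]), array([ 0.4606, -0.1277,  0.0166]), np.float64(0.0598))
side pan (2047, array([ 0.6642, -0.3291]), array([ 0.6624, -0.3333,  0.0651]), np.float64(0.066))
```

View pics/c11.png

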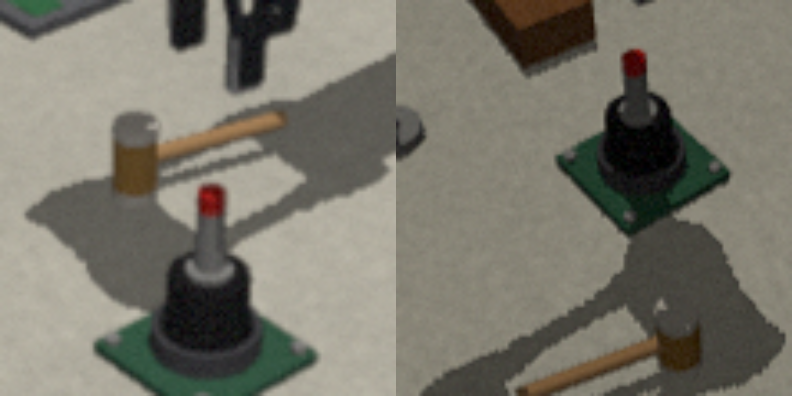

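View pics/wrist11.png

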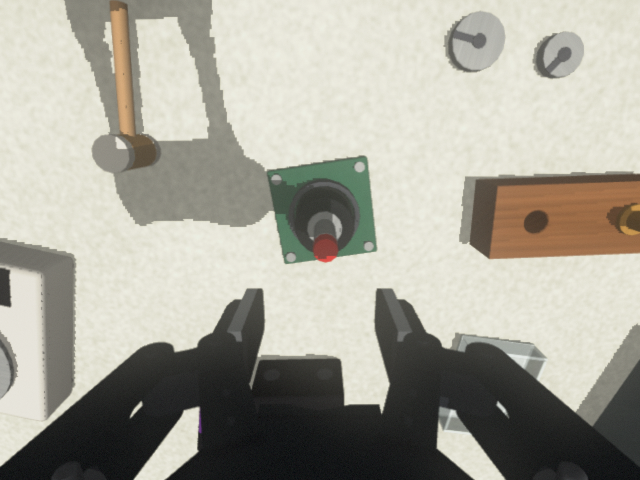

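>>> jog_arm(turn=[[0, 0, 0], [0, 0, 0], [0, 0, 0], [0, 0, 0], [0, 0, 0]], slide=[[1.5, 25, 3.7], [0, 35, 0], [0, 35, 0], [0, 18, 0], [0, 8, 0]], grip=[60, 60, 60, 60, 60])

```text
time: 22.25
tool_pos: [0.5206, 0.0507, 0.0973]
tcp_rot: [-1.571, 0.005, 0.002]
wrist_force: [-0.3, 0.4, 0.4]
width: 0.603
```

>>> jog_arm(turn=[[0, 0, 0], [0, 0, 0], [0, 0, 0]], slide=[[0, 0, 0], [0, 0, 0], [0, 0, 0]], grip=[60, 50, 45])

```text
time: 22.55
tool_pos: [0.5241, 0.0517, 0.1016]
tcp_rot: [-1.571, -0.002, -0.003]
wrist_force: [-0.2, 0.1, 0.7]
width: 0.451
```

>>> jog_arm(turn=[[0, 0, 0], [0, 0, 0], [0, 0, 0], [0, 0, 0], [0, 0, 0]], slide=[[-2.2, 1.5, -0.2], [0, 0, 0], [0, 0, 0], [0, 0, 0], [0, 0, 0]], grip=[45, 35, 25, 10, 10], newtons=50)

```text
time: 23.05
tool_pos: [0.5206, 0.0517, 0.0985]
tcp_rot: [-1.571, -0.0, -0.0]
wrist_force: [-0.5, -1.0, 0.5]
width: 0.195
```

>>> jog_arm(turn=[[0, 0, 0], [0, 0, 0], [0, 0, 0], [0, 0, 0], [0, 0, 0]], slide=[[0, 0, 0], [0, -2, 0], [0, -4, 0], [0, -6, 0], [0, -6, 0]], grip=[10, 10, 10, 10, 10])

```text
time: 23.55
tool_pos: [0.52, 0.0515, 0.1162]
tcp_rot: [-1.571, 0.001, 0.001]
wrist_force: [0.1, -0.3, -4.0]
width: 0.199
```

>>> jog_arm(turn=[[0, 0, 0], [0, 0, 0]], slide=[[0, -2, 0], [0, 0, 0]], grip=[10, 10])

```text
time: 23.75
tool_pos: [0.521, 0.0516, 0.119]
tcp_rot: [-1.571, -0.001, -0.001]
wrist_force: [0.7, -0.3, -4.0]
width: 0.2
```

```bash
python3 - <<'E'
from ms import *
s=st()
for n in ['scene','side']:
    p=shot(n,n+'12')
E
python3 -c "
import cv2,numpy as np
a=cv2.imread('pics/scene12.png')[190:300,290:400];b=cv2.imread('pics/side12.png')[160:270,240:350]
cv2.imwrite('pics/c12.png',np.hstack([cv2.resize(a,(396,396)),cv2.resize(b,(396,396))]))"
```

```text
t 23.75 pos [0.521  0.0516 0.119 ] rv [-1.5707e+00 -1.1000e-03 -1.0000e-03] F [ 0.72 -0.32 -3.97] w 0.20007382170763108 q [ 0.051  0.097  2.054 -0.     0.989 -1.52 ]
[[ 1.      0.0013 -0.    ]
 [ 0.      0.      1.    ]
 [ 0.0013 -1.      0.    ]]
```

View pics/c12.png

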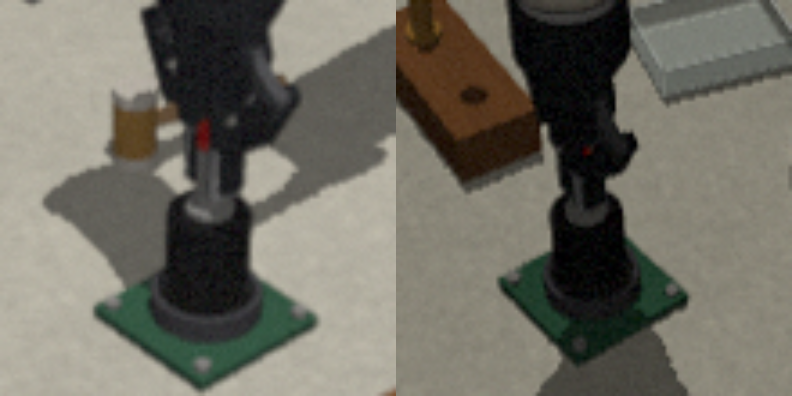

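>>> jog_arm(turn=[[0, 0, 0], [0, 0, 0], [0, 0, 0], [0, 0, 0], [0, 0, 0]], slide=[[0, -8, 0], [0, -18, 0], [0, -25, 0], [0, -20, 0], [0, -10, 0]], grip=[10, 10, 10, 10, 10])

```text
time: 24.35
tool_pos: [0.5217, 0.0517, 0.2019]
tcp_rot: [-1.571, -0.003, -0.003]
wrist_force: [0.3, -1.0, -5.0]
width: 0.197
```

>>> jog_arm(turn=[[0, 0, 0], [0, 0, 0], [0, 0, 0], [0, 0, 0], [0, 0, 0]], slide=[[3, 0, -8], [7, 0, -18], [10, 0, -27], [12, 0, -32], [12, 0, -32]], grip=[10, 10, 10, 10, 10])

```text
time: 24.85
tool_pos: [0.5639, -0.0668, 0.1975]
tcp_rot: [-1.571, 0.001, 0.002]
wrist_force: [-0.1, 0.9, -3.1]
width: 0.193
```

>>> jog_arm(turn=[[0, 0, 0], [0, 0, 0], [0, 0, 0], [0, 0, 0], [0, 0, 0]], slide=[[12, 0, -32], [12, 0, -32], [12, 0, -32], [12, 0, -32], [12, 0, -32]], grip=[10, 10, 10, 10, 10])

```text
time: 25.35
tool_pos: [0.6237, -0.2271, 0.197]
tcp_rot: [-1.57, 0.003, 0.002]
wrist_force: [0.3, -0.7, -4.0]
width: 0.192
```

>>> jog_arm(turn=[[0, 0, 0], [0, 0, 0], [0, 0, 0], [0, 0, 0], [0, 0, 0]], slide=[[12, 0, -32], [10, 0, -28], [8, 0, -20], [4, 0, -12], [2, 0, -6]], grip=[10, 10, 10, 10, 10])

```text
time: 25.85
tool_pos: [0.6598, -0.3246, 0.1972]
tcp_rot: [-1.57, 0.003, 0.001]
wrist_force: [0.1, -0.0, -4.3]
width: 0.196
```

>>> jog_arm(turn=[[0, 0, 0], [0, 0, 0]], slide=[[0, 0, 0], [0, 0, 0]], grip=[10, 10])

```text
time: 26.05
tool_pos: [0.6601, -0.3224, 0.1988]
tcp_rot: [-1.57, 0.0, 0.001]
wrist_force: [-0.5, 0.4, -3.9]
width: 0.195
```

>>> jog_arm(turn=[[0, 0, 0], [0, 0, 0], [0, 0, 0], [0, 0, 0], [0, 0, 0]], slide=[[2.5, 8, -3.5], [0, 15, 0], [0, 12, 0], [0, 5, 0], [0, 0, 0]], grip=[10, 10, 10, 10, 10])

```text
time: 26.55
tool_pos: [0.6617, -0.326, 0.1566]
tcp_rot: [-1.569, 0.003, 0.003]
wrist_force: [-0.3, 0.5, -4.6]
width: 0.199
```

```bash
python3 - <<'E'
from ms import *
s=st()
for n in ['scene','side','wrist']:
    p=shot(n,n+'13')
E
python3 -c "
import cv2,numpy as np
a=cv2.imread('pics/scene13.png')[120:250,160:290];b=cv2.imread('pics/side13.png')[220:370,350:500]
cv2.imwrite('pics/c13.png',np.hstack([cv2.resize(a,(396,396)),cv2.resize(b,(396,396))]))"
```

```text
t 26.55 pos [ 0.6617 -0.326   0.1566] rv [-1.5688  0.0028  0.0032] F [-0.32  0.49 -4.61] w 0.1985504292726942 q [-0.492  0.444  1.537  0.     1.165 -2.063]
[[ 1.0e+00 -3.8e-03 -2.0e-04]
 [ 2.0e-04  2.0e-03  1.0e+00]
 [-3.8e-03 -1.0e+00  2.0e-03]]
```

View pics/c13.png

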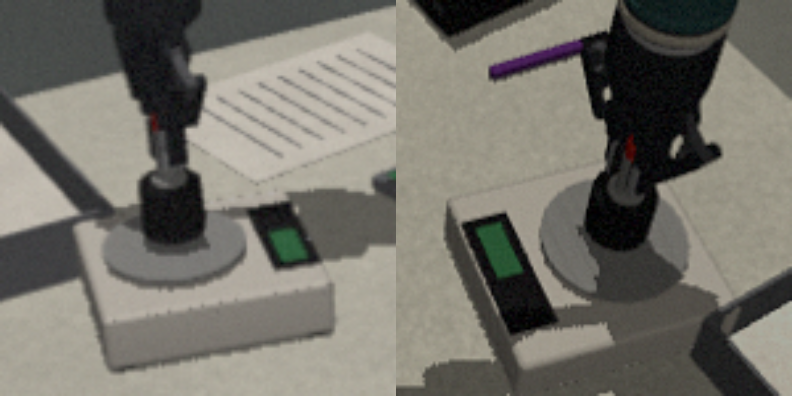

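View pics/wrist13.png

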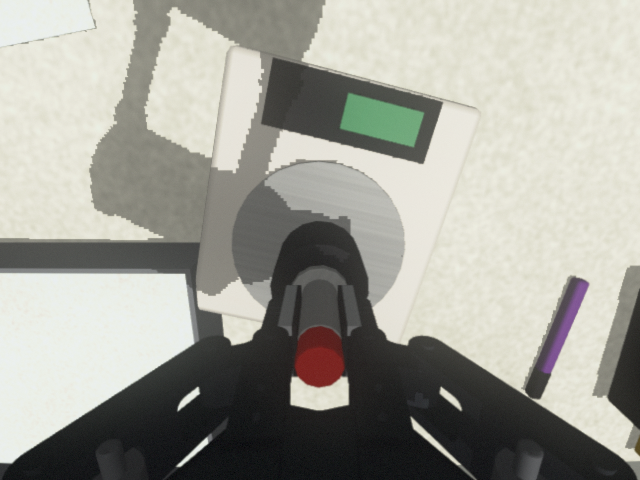

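>>> jog_arm(turn=[[0, 0, 0], [0, 0, 0], [0, 0, 0], [0, 0, 0], [0, 0, 0]], slide=[[0, 4, 0], [0, 3, 0], [0, 2, 0], [0, 0, 0], [0, 0, 0]], grip=[10, 10, 10, 10, 10])

```text
time: 27.2
tool_pos: [0.6629, -0.3269, 0.1502]
tcp_rot: [-1.571, 0.0, 0.0]
wrist_force: [-0.4, 0.5, -2.7]
width: 0.195
```

>>> jog_arm(turn=[[0, 0, 0], [0, 0, 0], [0, 0, 0]], slide=[[0, 1, 0], [0, 1, 0], [0, 0, 0]], grip=[10, 10, 10])

```text
time: 27.5
tool_pos: [0.6629, -0.3269, 0.1481]
tcp_rot: [-1.571, 0.0, 0.0]
wrist_force: [-0.3, 0.0, -3.5]
width: 0.196
```

>>> jog_arm(turn=[[0, 0, 0], [0, 0, 0], [0, 0, 0], [0, 0, 0], [0, 0, 0]], slide=[[0, 1, 0], [0, 1, 0], [0, 0.8, 0], [0, 0, 0], [0, 0, 0]], grip=[10, 10, 10, 10, 10])

```text
time: 28.0
tool_pos: [0.663, -0.3269, 0.1454]
tcp_rot: [-1.571, 0.0, 0.0]
wrist_force: [-0.7, -0.7, -3.6]
width: 0.196
```

>>> jog_arm(turn=[[0, 0, 0], [0, 0, 0], [0, 0, 0]], slide=[[0, 0.8, 0], [0, 0.8, 0], [0, 0, 0]], grip=[10, 10, 10])

```text
time: 28.3
tool_pos: [0.6631, -0.3269, 0.1441]
tcp_rot: [-1.571, -0.0, -0.0]
wrist_force: [-0.9, 0.4, -2.8]
width: 0.199
```

>>> jog_arm(turn=[[0, 0, 0], [0, 0, 0], [0, 0, 0]], slide=[[0, 0.8, 0], [0, 0, 0], [0, 0, 0]], grip=[10, 10, 10])

```text
time: 28.6
tool_pos: [0.6632, -0.327, 0.1437]
tcp_rot: [-1.571, -0.0, -0.0]
wrist_force: [-1.2, 0.2, -0.6]
width: 0.198
```

>>> jog_arm(turn=[[0, 0, 0], [0, 0, 0], [0, 0, 0]], slide=[[0, 0.7, 0], [0, 0, 0], [0, 0, 0]], grip=[10, 10, 10])

```text
time: 28.9
tool_pos: [0.6632, -0.327, 0.1431]
tcp_rot: [-1.571, -0.001, -0.001]
wrist_force: [-0.9, -0.4, 1.8]
width: 0.197
```

Borne. Release gradually and retreat up.

>>> jog_arm(turn=[[0, 0, 0], [0, 0, 0], [0, 0, 0], [0, 0, 0], [0, 0, 0]], slide=[[0, -0.3, 0], [0, 0, 0], [0, 0, 0], [0, 0, 0], [0, 0, 0]], grip=[10, 22, 26, 45, 60])

```text
time: 29.4
tool_pos: [0.663, -0.3269, 0.1424]
tcp_rot: [-1.571, 0.0, 0.0]
wrist_force: [-0.2, 0.2, -1.3]
width: 0.588
```

>>> jog_arm(turn=[[0, 0, 0], [0, 0, 0], [0, 0, 0], [0, 0, 0], [0, 0, 0]], slide=[[0, -15, 0], [0, -40, 0], [0, -45, 0], [0, -20, 0], [0, 0, 0]], grip=[60, 60, 60, 60, 60])

```text
time: 29.9
tool_pos: [0.6656, -0.3283, 0.2706]
tcp_rot: [-1.576, -0.008, -0.008]
wrist_force: [0.4, -0.9, 0.2]
width: 0.596
```

```bash
python3 - <<'E'
from ms import *
s=st()
for n in ['wrist','scene','side']:
    p=shot(n,n+'14');W=cloud(p)
    print(n,'cap',circ(W,(.664,-.327),.025,.163,.185))
    print(n,'bobtop',circ(W,(.664,-.327),.04,.106,.1135))
    print(n,'pan',circ(W,(.664,-.327),.07,.06,.07))
    print(n,'mallet',circ(W,(.46,-.1245),.03,.055,.07))
print(bot.read_state()['time'])
E
python3 -c "
import cv2,numpy as np
a=cv2.imread('pics/scene14.png')[120:250,160:290];b=cv2.imread('pics/side14.png')[220:370,350:500]
cv2.imwrite('pics/c14.png',np.hstack([cv2.resize(a,(396,396)),cv2.resize(b,(396,396))]))"
```

```text
t 29.9 pos [ 0.6656 -0.3283  0.2706] rv [-1.5762 -0.008  -0.0079] F [ 0.4  -0.94  0.22] w 0.5955612316631712 q [-0.492  0.372  1.423 -0.     1.335 -2.063]
[[ 9.999e-01  1.010e-02 -0.000e+00]
 [ 1.000e-04 -5.400e-03  1.000e+00]
 [ 1.010e-02 -9.999e-01 -5.400e-03]]
wrist cap (517, array([ 0.6645, -0.3276]), array([ 0.6648, -0.3276,  0.009 ]), np.float64(0.1706))
wrist bobtop (1473, array([ 0.6634, -0.3273]), array([ 0.6646, -0.3274,  0.0258]), np.float64(0.1106))
wrist pan (7866, array([ 0.6635, -0.3279]), array([ 0.6643, -0.3278,  0.0602]), np.float64(0.0647))
wrist mallet None
scene cap (38, array([ 0.6651, -0.3229]), array([ 0.6665, -0.3229,  0.0111]), np.float64(0.1689))
scene bobtop (134, array([ 0.6648, -0.3221]), array([ 0.6623, -0.3225,  0.0289]), np.float64(0.1098))
scene pan (657, array([ 0.6648, -0.3212]), array([ 0.6606, -0.3221,  0.0644]), np.float64(0.064))
scene mallet (87, array([ 0.4602, -0.1228]), array([ 0.4598, -0.1225,  0.0191]), np.float64(0.0587))
side cap (69, array([ 0.6647, -0.3285]), array([ 0.6643, -0.3284,  0.0096]), np.float64(0.1701))
side bobtop (237, array([ 0.6643, -0.3286]), array([ 0.6649, -0.3279,  0.0263]), np.float64(0.111))
side pan (1404, array([ 0.6632, -0.3299]), array([ 0.6654, -0.3275,  0.0613]), np.float64(0.0655))
side mallet (137, array([ 0.4607, -0.1275]), array([ 0.4603, -0.1262,  0.0174]), np.float64(0.0597))
30.05
```

View pics/c14.png

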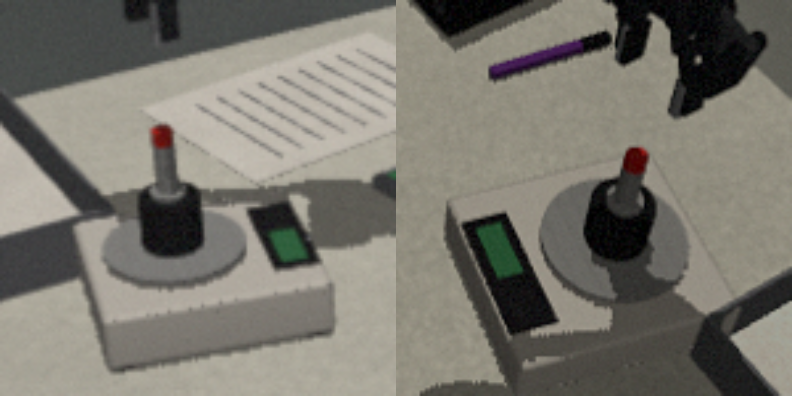

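View pics/scene14.png

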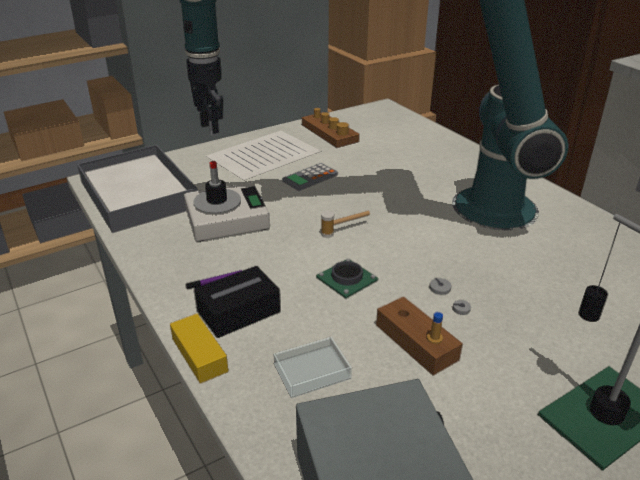

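>>> jog_arm(turn=[[0, 0, 0], [0, 0, 0], [0, 0, 0]], slide=[[0, 0, 0], [0, 0, 0], [0, 0, 0]], grip=[60, 60, 60])

```text
time: 30.35
tool_pos: [0.6624, -0.3266, 0.261]
tcp_rot: [-1.57, 0.002, 0.002]
wrist_force: [0.8, -0.4, 0.3]
width: 0.601
```

```bash
python3 -c "
from workcell import bot
print(bot.finish_job())"
```

```text
the job is handed in; nothing more can be done
None
```

The pendulum is assembled and stands upright on the balance pan. I handed the job in at about 30 s of the 72 s allowed.

- **Fitting:** I set the red-capped rod in the bob's socket, let go, and it stood with its collar about 9 mm above the bob. Slowly growing mallet taps then drove it home, peaking at about 21 N on the cap as read at the end of each tap.
- **Mallet:** I stood the mallet back on the bench, within about 1 mm of where it was.
- **Placing:** I lifted the bob by its rod and lowered it gently onto the pan.

Last checks, from the wrist camera unless noted:
- **Collar:** the cap's flat end is 60.0 mm above the bob's top (0.1706 m against 0.1106 m), which is what a seated collar gives. The lift held on the taper alone.
- **Position:** the bob stands upright within about 1 mm of the pan's centre.
- **Other objects:** in the final scene picture, the blue-capped rod and everything else show no visible movement.
- **Camera disagreement:** the scene and side cameras differed by about 4–6 mm in y throughout. That is roughly the two cameras' calibration errors added together. Both still show the bob within about 2 mm of the pan's centre.

Nothing failed; the only unplanned thing was that the arm overshot by a few millimetres after fast moves, so I let it settle before each grip.

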